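# Lock a row of motors in a sloping gang fixture with a drive wedge

## Task

Load the fourth motor into the sloping gang fixture beside the other three, resting on the low ledge with its terminals downhill like theirs, and close the row up with the aluminium packing block (black knob). Then put the red wedge, thin end down the slope, between the packing block and the steel end block and drive it down the slope firmly, so that the whole row stays locked tight after you let go. Leave the bottle and the solder reel where they stand.

Things in the scene. Friction and masses are not known exactly. Their poses are not given: they have to be found in the camera images.
- deck: Aluminium deck of the grey fixture, sloping 23 deg. Origin: on its top face, always at z=0.056. x up the slope, y along the row to the left, z square to the deck. Deck coordinates in mm: low steel ledge (13 high) facing up the slope at x=-45, over y -36..146, its right end bevelled; left row stop, face at y=135; right end block (27 high, x -53..6), face at y=-85.4 at x=-20, widening the gap by 0.14 per mm up the slope. Deck x -62..98.
- motor_a_mid (a point): Grey DC motor, can 37 mm diameter (axis 18.7 mm above what it lies on) and 55 mm long; its x axis runs along the can towards the thin shaft, -x towards the terminals. The point is the middle of the can, on its axis. First in the row, loose, against the left stop; deck about x=-16, y=116.5 mm.
- motor_b_mid (a point): Grey DC motor, can 37 mm diameter (axis 18.7 mm above what it lies on) and 55 mm long; its x axis runs along the can towards the thin shaft, -x towards the terminals. The point is the middle of the can, on its axis. Second in the row, loose; deck y about 80 mm.
- motor_c_mid (a point): Grey DC motor, can 37 mm diameter (axis 18.7 mm above what it lies on) and 55 mm long; its x axis runs along the can towards the thin shaft, -x towards the terminals. The point is the middle of the can, on its axis. Third in the row, loose; deck y about 43 mm. The fourth goes to its right (smaller y), where about 110 mm is free.
- motor_d_mid (a point): Grey DC motor, can 37 mm diameter (axis 18.7 mm above what it lies on) and 55 mm long; its x axis runs along the can towards the thin shaft, -x towards the terminals. The point is the middle of the can, on its axis. The one to load, 130 g; starts lying on the bench right of the fixture. It rolls when pushed sideways.
- motor_d_shaft (a point): Point on the axis of the motor to load, 30 mm from its middle towards the shaft; must end up the slope.
- packer_knob (a point): Packing block, 150 g: aluminium, 52 mm long (its x) by 38 mm wide (its y), 26 mm high, with a round black knob 26 mm in diameter on top, 33 to 62 mm above the underside. The point is the middle of the knob, 47 mm above the underside. Stands on the bench; fits with its length up the slope, and either way round.
- wedge_mid (a point): Red plastic wedge, 130 g, lying flat, 110 mm long, 32 mm high, thin end 30.3 mm, thick end (steel striking plate) 45.7 mm. x runs to the thick end. Its +y flank is straight, at y=+19 mm; the -y flank tapers by 8 deg, at y=-19 mm at mid-length. The point is at mid-length and mid-height. In the fixture it jams with its middle near deck x=-6 to -14 mm; a steady push of 15 to 20 N on the thick end locks the row, 5 N does not.
- motor_a: The same first motor as motor_a_mid; origin under the can as it lay at the start (it turns as the motor rolls).
- motor_b: The same second motor as motor_b_mid; origin as for motor_a.
- motor_c: The same third motor as motor_c_mid; origin as for motor_a.
- motor_d: The same motor to load as motor_d_mid; origin as for motor_a.
- packer: The same packing block as packer_knob; origin in the middle of its underside.
- wedge: The same wedge as wedge_mid; origin at mid-length on its underside.
- bottle: White dispenser bottle with a blue cap, 65 mm wide, 109 mm high, behind and right of the fixture; leave it. Origin under its middle.
- spool: Reel of solder, 55 mm wide, 40 mm high, left of the papers, in front of the fixture; leave it. Origin under its middle.
Mind the look-alikes: they are no part of the job. What is shaped like the motor_a but orange is not meant.

How it is judged:
On the way, in this order (a step that is already met when the one before it is completed fails the run):
1. the fourth motor lies on the deck in the row's free place, let go (x of motor_d_mid in the frame of deck between -0.03 and 0.004 m and y of motor_d_mid in the frame of deck between -0.07 and 0.03 m and z of motor_d_mid in the frame of deck between 0.01 and 0.026 m and contact force between the fingers and motor_d below 0.1 N), for 0.2 s.
2. the packing block stands on the deck behind the closed-up row, let go (y of packer_knob in the frame of deck between -0.045 and -0.02 m and z of packer_knob in the frame of deck between 0.04 and 0.053 m and distance between motor_c_mid and motor_d_mid below 0.042 m and contact force between the fingers and packer below 0.1 N), for 0.2 s.
At the end, for the whole second after the job is handed in: All four motors lie on the deck (fourth: can within 10 mm of the ledge, shaft up the slope), packing block and wedge stand flat on it (within 7 deg and 5 mm), all at rest, and each of motors, block and wedge presses on the next in the row with over 1 N: the row stays locked (contact force between motor_a and motor_b above 1 N and contact force between motor_b and motor_c above 1 N and contact force between motor_c and motor_d above 1 N and contact force between motor_d and packer above 1 N and contact force between packer and wedge above 1 N and x of motor_d_mid in the frame of deck between -0.026 and -0.006 m and z of motor_d_mid in the frame of deck between 0.012 and 0.025 m and x of motor_d_shaft in the frame of deck above 0.004 m and z of each of motor_a_mid, motor_b_mid, motor_c_mid in the frame of deck below 0.025 m and z of packer_knob in the frame of deck between 0.042 and 0.051 m and angle between the z axis of each of packer_knob, wedge_mid and the z axis of deck, either way round below 0.12 rad and z of wedge_mid in the frame of deck between 0.011 and 0.021 m and linear speed of each of motor_d, packer, wedge below 0.01 m/s); the robot touches nothing.
It fails at once if the bottle or the solder reel is moved by over 30 mm (distance of any of bottle, spool from where it was at the start of the episode above 0.03 m).
It fails at once if one of the three loaded motors is knocked out of its place (over 30 mm) (distance of any of motor_a_mid, motor_b_mid, motor_c_mid from where it was at the start of the episode above 0.03 m).
It also fails if it takes over 72 s, if anything falls off the work surface, if the arm or the gripper's body presses on something with over 40 N, if the wrist force passes 120 N, or if a joint passes its speed limit or range.

## Robot

A 7-joint arm with a two-finger parallel gripper is mounted at the origin on a cart in front of the work surface, level with it; the furniture and walls round the work are solid. World frame = base frame: x ahead of the robot, y to its left, z up, the work surface at z = 0. Lengths are in m, angles in rad, forces in N, time in s.
With the tool pointing down it reaches from about 0.4 to 0.9 m from the base axis. Payload 5.6 kg.
Tool frame: the origin (TCP) lies at the very end of the fingers, on their centre line; the grasp point (between the pads) lies 19 mm behind it; z points along the fingers, y is the direction in which the jaws open and shut (so a half turn about z gives the same grasp; the last joint's range is limited). The gripper opens to 92 mm and grips with 3 to 60 N. Pads are 20 mm wide; open, the fingers measure 128 mm over their backs; the gripper's body (75 mm by 189 mm) begins 69 mm behind the grasp point.
Start: joints at [-1.226, 0.468, -0.012, 1.603, 0.006, 1.071, -0.056], TCP at [0.246, 0.602, 0.215] pointing down, gripper open.
Joint ranges: [-2.53, 2.53], [-0.31, 2.02], [-1.57, 1.55], [0.28, 2.44], [-1.29, 4.43], [0.15, 1.84], [-2.92, 2.92]. Speed limits (rad/s): [2.57, 2.57, 3.14, 3.14, 3.14, 3.14, 3.14].

## Interface

Orientations are given as a rotation vector (axis times angle).
In Python, from plant import env gives the robot as it stands.
- The arm moves only by the tool servo_tool, never from a script. Its argument "motion" is a list that holds one entry, the list of rows, each a list of 7 numbers: the opening, from 0 (shut) to 1 (fully open), then the shift along the world's x, y, z as a fraction of full scale, then the turn, a rotation vector about the world's x, y, z as a fraction of full scale. In form: [[[hand, tx, ty, tz, rx, ry, rz], ...]]. A call has 1 to 12 rows; each row shifts and turns the commanded pose from where the row before left it; what a row does not reach is not made up. Full scale, the value 1, is 0.02 m for a shift and 4 degrees for a turn. A row lasts 1/12 s, in which the tool goes at most 41.7 mm and 7.16 degrees, less where a joint would pass 70% of its speed; a pose out of reach is approached as far as the arm can. A call with a number of a shift or a turn outside -1 to 1 is refused whole. A call with a gripper value outside its range is refused whole. The fingers move at their own pace and stop on an object; "newtons" is the grip in N (left out, the last holds). Time passes only in rows, so rows that do not move let the fingers close. It gives the time, the measured TCP pose, the force and the opening at its end, in the units of the state.
- env.get_state(): the state, without advancing time (a new reading comes with each control period).
- env.grab_frame(name): name is "side" or "top"; returns (picture, depth): 480x640x3 uint8, blue, green, red; 480x640 float32, m along the optical axis (not along the pixel's ray), 0 where there is no reading.
- env.camera_info(name): a dict with "mtx" (3x3 intrinsics, pixels), "eye" and "orientation" of the camera in the world. Camera axes: x right, y down, z forward; pixel columns grow to the right and rows downward; lengths in m; the calibration is good to about 2 mm. A picture is of the moment at which its call begins. camera_info takes no time and is no camera call.
- env.hand_in(): hands the job in, once; it reports no verdict.
The state is a dict: "time": time; "q": joint angles; "dq": joint speeds; "effort": joint torques, N m; "tool_pos": TCP position; "orientation": TCP orientation; "contact_force": force on the tool from outside, world axes, zero at the start; "wrist_torque": the same for the moment, N m; "width": finger opening in m.
Only numpy, scipy, OpenCV 4.12 (cv2) and the standard library are available. Lean on these libraries where they do the work, as an engineer would, in place of code of your own. Each camera call takes 0.05 s, during which the arm holds its last target.

## Working session

There is one attempt and no reset: what is moved stays moved. The work goes in short steps, Python scripts to look and compute and a tool call to move; the robot and the scene stay as the last step left them, time stands still between calls to the robot, and variables do not carry over. Pictures are saved under pics/ and viewed, and the job is handed in when it is done.

Besides the shell and the picture viewer there is one more tool, called as name(argument=value, ...) on one line, values as JSON. servo_tool: Moves the arm, as the interface text tells. Its arguments: {"type":"object","properties":{"motion":{"type":"array"},"newtons":{"type":"number"}},"required":["motion"]}

```bash
ls; mkdir -p pics
cat > h.py <<'E'
import numpy as np,cv2
from scipy.spatial.transform import Rotation as R
from plant import env
def ci(n):
    c=env.camera_info(n);o=np.array(c['orientation'],float)
    M=o if o.shape==(3,3) else (R.from_rotvec(o).as_matrix())
    return np.array(c['mtx']),np.array(c['eye']),M
def w(n,u,v,d):
    K,e,M=ci(n);return e+M@(np.linalg.inv(K)@np.array([u,v,1.])*d)
def px(n,p):
    K,e,M=ci(n);q=K@(M.T@(np.array(p)-e));return q[:2]/q[2]
def onplane(n,u,v,z):
    K,e,M=ci(n);r=M@np.linalg.inv(K)@np.array([u,v,1.]);return e+r*(z-e[2])/r[2]
E
python3 - <<'E'
from h import *
for n in('side','top'):
    print(env.camera_info(n))
    im,d=env.grab_frame(n);cv2.imwrite(f'pics/{n}0.png',im);np.save(f'{n}0.npy',d)
print(env.get_state())
E
```

```text
pics
{'mtx': array([[445.87428981,   0.        , 318.81957658],
       [  0.        , 445.87428981, 239.44686303],
       [  0.        ,   0.        ,   1.        ]]), 'eye': array([ 0.09200175, -0.0931375 ,  0.86287344]), 'orientation': array([-1.98930937,  1.78914752, -0.50349784])}
{'mtx': array([[569.59821142,   0.        , 312.13422963],
       [  0.        , 569.59821142, 230.6399722 ],
       [  0.        ,   0.        ,   1.        ]]), 'eye': array([ 0.44098821, -0.01305089,  1.53599991]), 'orientation': array([-2.18681126,  2.17452896, -0.11492131])}
{'time': 0.1, 'q': array([-1.22599456,  0.46827759, -0.01159505,  1.60349578,  0.00601232,
        1.07139568, -0.05631466]), 'dq': array([-0.00108684, -0.00190324, -0.00213908, -0.00204089, -0.00067735,
        0.00239146, -0.00020361]), 'effort': array([ 7.02599991e-04, -5.21653605e+01, -1.25307104e-02, -2.44371951e+01,
       -5.67986886e-02,  1.40246825e-02,  4.11626343e-05]), 'tool_pos': array([0.24567884, 0.60123685, 0.21375788]), 'orientation': array([-6.05438180e-01, -3.08252570e+00,  2.40753179e-03]), 'contact_force': array([-0.4999846 , -0.81626458,  0.24627732]), 'wrist_torque': array([0.06148425, 0.00175618, 0.05419724]), 'width': 0.09237165345478233}
```

View pics/top0.png

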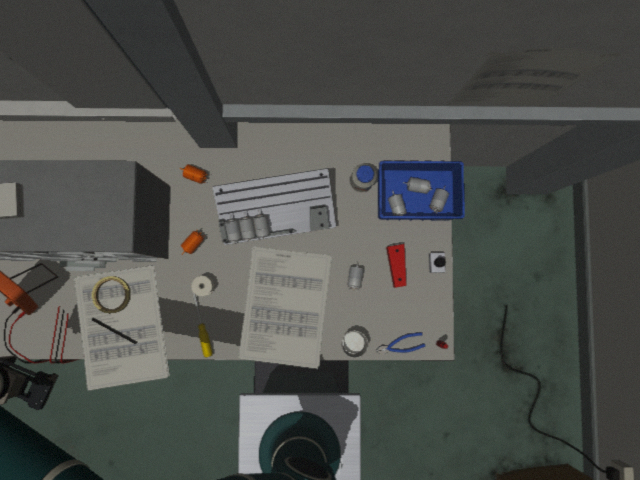

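View pics/side0.png

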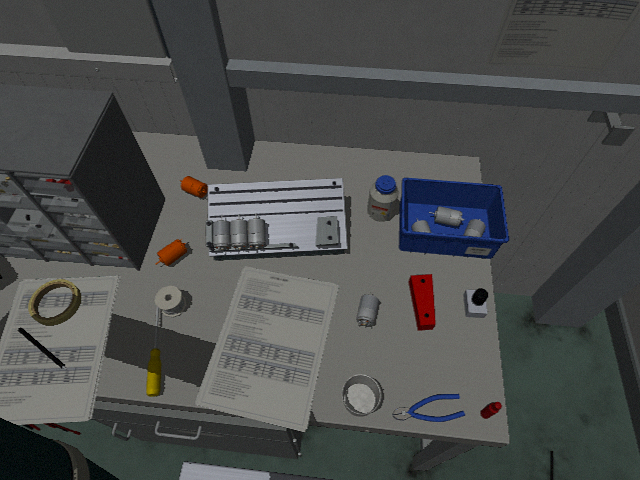

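Run:
```python
from h import *
im=cv2.imread('pics/side0.png')
cv2.imwrite('pics/s_fix.png',cv2.resize(im[165:275,190:360],None,fx=4.6,fy=4.6,interpolation=cv2.INTER_CUBIC))
cv2.imwrite('pics/s_parts.png',cv2.resize(im[260:345,345:505],None,fx=5,fy=5,interpolation=cv2.INTER_CUBIC))
im=cv2.imread('pics/top0.png')
cv2.imwrite('pics/t_fix.png',cv2.resize(im[160:250,205:345],None,fx=5.5,fy=5.5,interpolation=cv2.INTER_CUBIC))
cv2.imwrite('pics/t_parts.png',cv2.resize(im[230:300,335:465],None,fx=6,fy=6,interpolation=cv2.INTER_CUBIC))
```

```text
(no output)
```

View pics/s_fix.png

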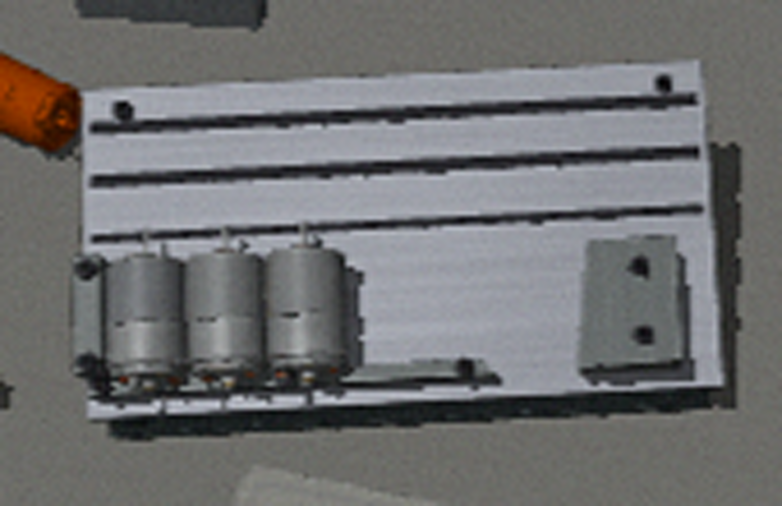

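View pics/s_parts.png

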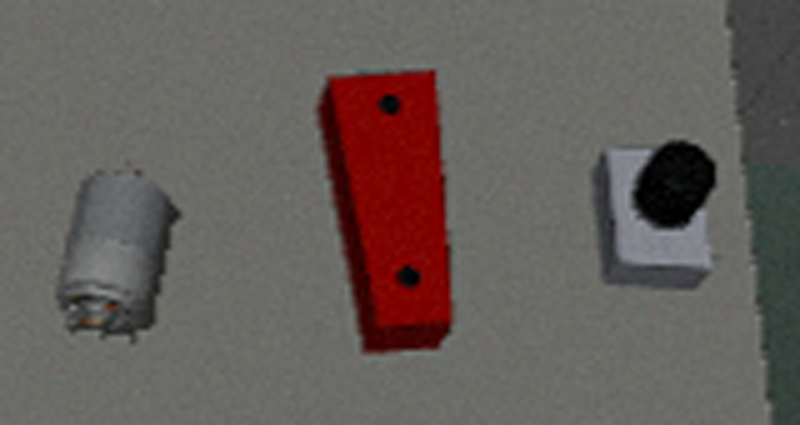

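View pics/t_fix.png

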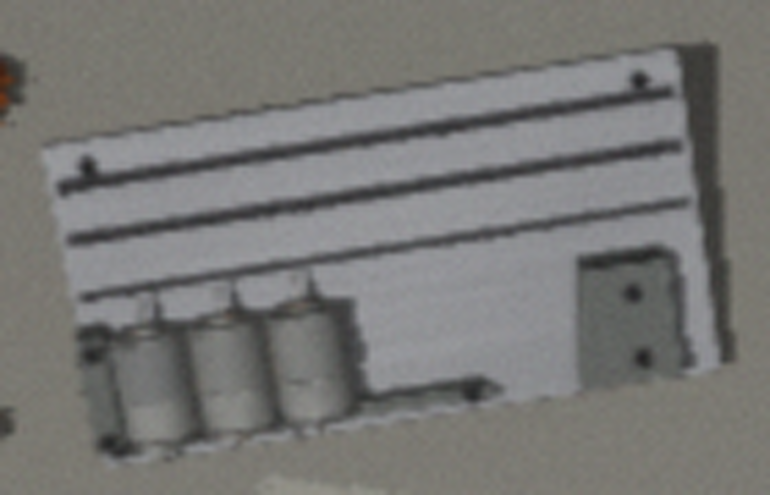

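View pics/t_parts.png

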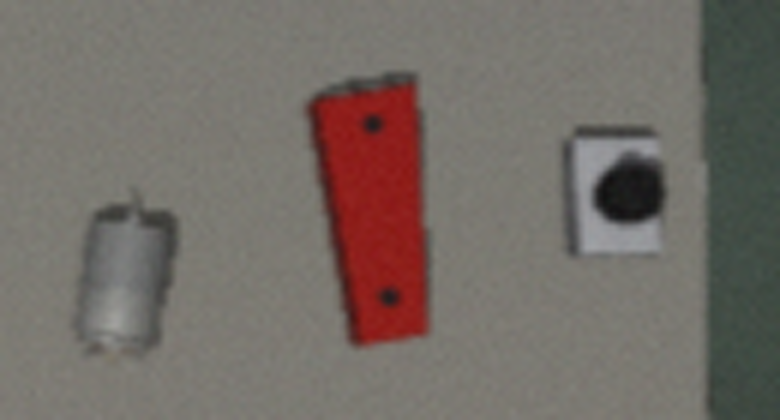

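```bash
cat >> h.py <<'E'
def deckT(ox,oy,psi):
    M=R.from_euler('z',psi).as_matrix()@R.from_euler('y',-np.radians(23)).as_matrix()
    return np.array([ox,oy,.056]),M
E
python3 - <<'E'
from h import *
from scipy.optimize import least_squares
f=lambda a,s,o:[((a[0]+.5)/s-.5)+o[0],((a[1]+.5)/s-.5)+o[1]]
T=[f(a,5.5,(205,160)) for a in [(43,150),(680,48),(108,460),(720,362),(578,262),(582,386)]]
S=[f(a,4.6,(190,165)) for a in [(82,92),(700,60),(90,418),(722,384),(590,240),(582,365)]]
def pts(p):
    o,M=deckT(*p[:3])
    L,Rr=p[3],p[4]
    P=np.array([(.098,L,0),(.098,Rr,0),(-.062,L,0),(-.062,Rr,0),(.006,-.089,.027),(-.053,-.0808,.027)])
    return o+P@M.T
def res(p,sep=False):
    P=pts(p);a=np.array([px('top',q) for q in P])-T;b=np.array([px('side',q) for q in P])-S
    return (a,b) if sep else np.r_[a.ravel(),b.ravel()]
r=least_squares(res,[.45,.1,0.15,.15,-.15])
print(r.x,res(r.x,True))
o,M=deckT(*r.x[:3])
for n in('top','side'):
    D=np.load(n+'0.npy')
    Q=[]
    for x in(.02,.045,.07,.09):
        for y in(-.1,-.05,0,.05,.1):
            u,v=px(n,o+M@np.array([x,y,0]));u,v=int(round(u)),int(round(v))
            Q.append((M.T@(w(n,u,v,D[v,u])-o))[2])
    print(n,'plane z mm',np.round(np.array(Q)*1000,1))
    for x in(-.03,-.0):
        u,v=px(n,o+M@np.array([x,-.1,.027]));u,v=int(round(u)),int(round(v))
        print('block top',M.T@(w(n,u,v,D[v,u])-o))
E
```

```text
[ 0.6231783   0.06248552  0.16838521  0.14934984 -0.14873861] (array([[-0.61425061, -0.95400446],
       [-1.38535529, -0.79927483],
       [-0.40037634,  1.12595442],
       [-0.43811803,  0.8257804 ],
       [ 0.19137064,  0.86766427],
       [-0.34396222,  0.42328887]]), array([[ 0.56262147, -0.54508093],
       [ 0.67454189, -0.62074919],
       [ 0.29998462,  0.38664901],
       [ 0.82570753,  0.02748235],
       [ 0.38795331, -0.40631647],
       [-0.1177154 , -0.02279511]]))
top plane z mm [-2.5 -4.5 -0.1 -1.5 -2.2 -3.9 -3.1  0.1 -0.8  2.2  0.8 -4.3  5.   0.2
 -3.8 -0.3  2.4 -7.3 -1.3 -0.6]
block top [-0.03114375 -0.09968016  0.0261645 ]
block top [ 0.00030693 -0.09861931  0.0308344 ]
side plane z mm [-0.3  1.1 -1.6 -2.2 -2.5 -2.3 -0.8 -1.4  0.4 -1.9  3.5 -1.1  2.4  2.1
  1.8 -1.5 -0.5  2.   0.5  0.8]
block top [-0.03075833 -0.09900716  0.02807343]
block top [-0.00053716 -0.1008455   0.02780626]
```

```bash
cat > meas.py <<'E'
from h import *
from scipy.optimize import least_squares
g=lambda a,s,o:[((a[0]+.5)/s-.5)+o[0],((a[1]+.5)/s-.5)+o[1]]
def fit(loc,obs,z0,x0):
    # obs list of (cam,idx,pixel)
    loc=np.array(loc,float)
    def res(p):
        P=loc@R.from_euler('z',p[2]).as_matrix().T+[p[0],p[1],z0]
        return np.concatenate([px(c,P[i])-np.array(q) for c,i,q in obs])
    r=least_squares(res,x0);return r.x,np.round(r.fun.reshape(-1,2),1).tolist()
E
python3 - <<'E'
from meas import *
t=lambda a:g(a,6,(335,230)); s=lambda a:g(a,5,(345,260))
W=[(.055,.019,.032),(.055,-.0267,.032),(-.055,-.0113,.032),(-.055,.019,.032)]
print('wedge',fit(W,[('top',0,t((313,103))),('top',1,t((415,87))),('top',2,t((428,333))),('top',3,t((355,345))),('side',0,s((328,78))),('side',1,s((436,70))),('side',2,s((450,320))),('side',3,s((365,327)))],0,[.33,-.18,0]))
P=[(.026,.019,.026),(.026,-.019,.026),(-.026,-.019,.026),(-.026,.019,.026),(0,0,.047)]
print('packer',fit(P,[('top',0,t((575,140))),('top',1,t((660,135))),('top',2,t((660,252))),('top',3,t((577,255))),('top',4,t((630,192))),('side',0,s((605,150))),('side',2,s((710,265))),('side',3,s((615,262))),('side',4,s((675,184)))],0,[.33,-.3,0]))
M=[(.0275,0,.0187),(-.0275,0,.0187),(0,0,.0187)]
print('motor',fit(M,[('top',0,t((134,215))),('top',1,t((118,345))),('side',2,s((117,247)))],0,[.33,-.1,0]))
print('motor toponly',fit(M,[('top',0,t((134,215))),('top',1,t((118,345)))],0,[.33,-.1,0]))
E
```

```text
wedge (array([ 0.48864728, -0.2568703 ,  0.15798346]), [[-0.5, -0.7], [-0.6, -0.7], [-1.5, 0.4], [-0.7, 0.2], [0.2, -0.2], [0.4, 0.3], [0.1, 0.6], [1.7, -0.1]])
packer (array([ 0.49819301, -0.36452403,  0.01411926]), [[-1.1, -0.5], [-1.0, 0.2], [-0.4, 0.3], [-0.8, -0.0], [-1.0, 0.3], [0.8, -1.2], [1.2, 0.8], [0.9, -0.2], [0.4, -0.0]])
motor (array([ 0.4600639 , -0.14774301, -0.12429459]), [[-0.6, 0.5], [-0.5, -0.6], [0.8, 0.1]])
motor toponly (array([ 0.4599159 , -0.14918569, -0.12446318]), [[-0.1, 0.5], [0.1, -0.5]])
```

Candidates for the loose motor in the top image are:
- the grey motor alone on the bench at (356,275)
- three grey motors in the blue bin at (419,185), (397,204) and (440,200)
- two orange ones at (195,173) and (193,242)

I choose (356,275). It lies on the bench right of the fixture, and the crop shows a grey can with its shaft up-image. The wedge is at (398,265) and the packer at (438,262); each is the only one of its kind.

servo_tool(motion=[[[1,0.27,-0.94,-0.1,0,0,0.1],[1,0.27,-0.94,-0.1,0,0,0.1],[1,0.27,-0.94,-0.1,0,0,0.1],[1,0.27,-0.94,-0.1,0,0,0.1],[1,0.27,-0.94,-0.1,0,0,0.1],[1,0.27,-0.94,-0.1,0,0,0.1],[1,0.27,-0.94,-0.1,0,0,0.1],[1,0.27,-0.94,-0.1,0,0,0.1],[1,0.27,-0.94,-0.1,0,0,0.1],[1,0.27,-0.94,-0.1,0,0,0.1],[1,0.27,-0.94,-0.1,0,0,0.1],[1,0.27,-0.94,-0.1,0,0,0.1]]])

```text
time: 1.1
tool_pos: [0.3107, 0.3749, 0.1902]
orientation: [-0.475, -3.105, 0.001]
contact_force: [-0.1, -1.4, -0.5]
width: 0.0918
```

servo_tool(motion=[[[1,0.27,-0.94,-0.1,0,0,0.1],[1,0.27,-0.94,-0.1,0,0,0.1],[1,0.27,-0.94,-0.1,0,0,0.1],[1,0.27,-0.94,-0.1,0,0,0.1],[1,0.27,-0.94,-0.1,0,0,0.1],[1,0.27,-0.94,-0.1,0,0,0.1],[1,0.27,-0.94,-0.1,0,0,0.1],[1,0.27,-0.94,-0.1,0,0,0.1],[1,0.27,-0.94,-0.1,0,0,0.1],[1,0.27,-0.94,-0.1,0,0,0.1],[1,0.27,-0.94,-0.1,0,0,0.1],[1,0.27,-0.94,-0.1,0,0,0.1]]])

```text
time: 2.1
tool_pos: [0.3754, 0.1495, 0.1664]
orientation: [-0.345, -3.122, 0.0]
contact_force: [-0.0, -0.6, -0.1]
width: 0.0917
```

servo_tool(motion=[[[1,0.27,-0.94,-0.1,0,0,0.1],[1,0.27,-0.94,-0.1,0,0,0.1],[1,0.27,-0.94,-0.1,0,0,0.1],[1,0.27,-0.94,-0.1,0,0,0.1],[1,0.27,-0.94,-0.1,0,0,0.1],[1,0.27,-0.94,-0.1,0,0,0.1],[1,0.27,-0.94,-0.1,0,0,0.1],[1,0.27,-0.94,-0.1,0,0,0.1],[1,0.27,-0.94,-0.1,0,0,0.1],[1,0.27,-0.94,-0.1,0,0,0.1],[1,0.27,-0.94,-0.1,0,0,0.1],[1,0.27,-0.94,-0.1,0,0,0.1]]])

```text
time: 3.1
tool_pos: [0.4402, -0.076, 0.1423]
orientation: [-0.214, -3.134, -0.0]
contact_force: [-0.0, 0.1, -0.8]
width: 0.0917
```

servo_tool(motion=[[[1,0.27,-0.9,-0.3,0,0,0.06],[1,0.27,-0.9,-0.3,0,0,0.06],[1,0.27,-0.9,-0.3,0,0,0.06],[1,0.27,-0.9,-0.3,0,0,0],[1,0,0,0,0,0,0],[1,0,0,0,0,0,0]]])

```text
time: 3.6
tool_pos: [0.4612, -0.1475, 0.1181]
orientation: [-0.198, -3.134, 0.0]
contact_force: [-0.2, -0.1, 0.4]
width: 0.0918
```

```bash
cat >> h.py <<'E'
def go(tp,yaw=None,tilt=0.,dirn=None):
    """units needed to bring TCP to tp, jaw(tool y) azimuth yaw deg & tilt about deck y"""
    s=env.get_state();p=np.array(s['tool_pos']);M=R.from_rotvec(s['orientation'])
    print('tcp',p.round(4),'F',np.round(s['contact_force'],1),'w',round(s['width'],4),'t',s['time'])
    print('shift units',((np.array(tp)-p)/.02).round(2))
    if yaw is not None:
        a=np.radians(yaw);y=np.array([np.cos(a),np.sin(a),0]);z=np.array([0,0,-1.]);x=np.cross(y,z)
        T=np.c_[x,y,z]
        if tilt: T=R.from_rotvec(np.radians(-tilt)*np.array([-np.sin(PSI),np.cos(PSI),0])).as_matrix()@T
        rv=(R.from_matrix(T)*M.inv()).as_rotvec();print('turn units',(np.degrees(rv)/4).round(2))
PSI=.1684;DECK=deckT(.6232,.0625,PSI)
def dk(x,y,z): return DECK[0]+DECK[1]@(np.array([x,y,z])/1000)
E
python3 - <<'E'
from h import *
im,d=env.grab_frame('side');cv2.imwrite('pics/s1.png',cv2.resize(im[230:380,300:500],None,fx=4,fy=4))
go([.460,-.148,.004],90-7.1); print(env.get_state()['q'])
E
```

```text
tcp [ 0.4613 -0.1466  0.1183] F [-1.   0.5  0.2] w 0.0919 t 3.65
shift units [-0.07 -0.07 -5.72]
turn units [-0.01 -0.02  0.01]
[-0.08614829  0.33456414  0.38461929  2.10201593 -0.18454112  0.73758981
  1.86291124]
```

View pics/s1.png

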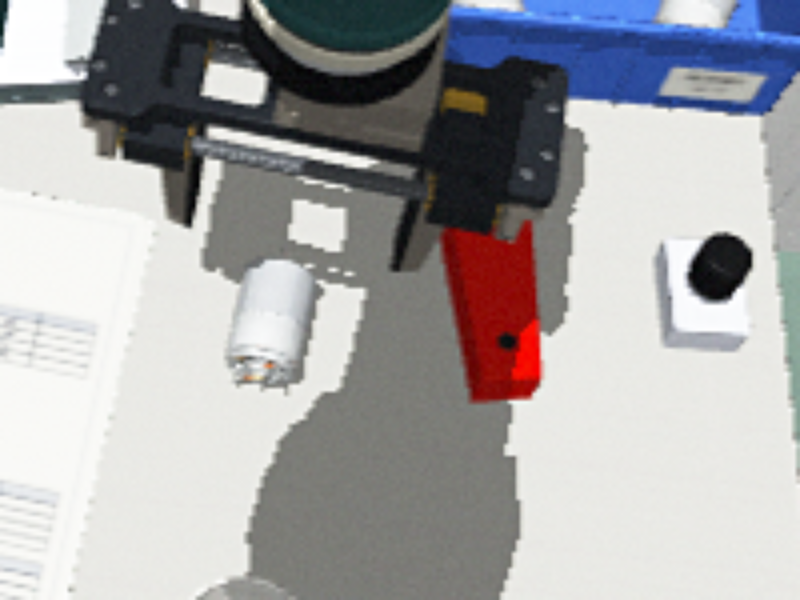

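servo_tool(motion=[[[1,-0.07,-0.05,-0.81,0,0,0],[1,0,0,-0.81,0,0,0],[1,0,0,-0.81,0,0,0],[1,0,0,-0.81,0,0,0],[1,0,0,-0.81,0,0,0],[1,0,0,-0.81,0,0,0],[1,0,0,-0.81,0,0,0],[0,0,0,0,0,0,0],[0,0,0,0,0,0,0],[0,0,0,0,0,0,0],[0,0,0,0,0,0,0],[0,0,0,0,0,0,0]]], newtons=20)

```text
time: 4.65
tool_pos: [0.4612, -0.1479, 0.0062]
orientation: [0.194, 3.134, -0.0]
contact_force: [0.6, -0.3, 0.4]
width: 0.0607
```

servo_tool(motion=[[[0,0,0,0,0,0,0],[0,0,0,0,0,0,0],[0,0,0,0,0,0,0],[0,0,0,0,0,0,0]]])

```text
time: 4.98
tool_pos: [0.4605, -0.1481, 0.0053]
orientation: [0.194, 3.135, 0.0]
contact_force: [-0.3, 0.6, 1.0]
width: 0.0357
```

servo_tool(motion=[[[0,0,0,1,0,0,0],[0,0,0,1,0,0,0],[0,0,0,1,0,0,0],[0,0,0,1,0,0,0],[0,0,0,1,0,0,0],[0,0,0,1,0,0,0],[0,0,0,1,0,0,0]]])

```text
time: 5.57
tool_pos: [0.4599, -0.148, 0.1459]
orientation: [-0.195, -3.135, -0.0]
contact_force: [0.0, -0.2, -1.2]
width: 0.0359
```

Run:
```python
from h import *
im,d=env.grab_frame('side');cv2.imwrite('pics/s2.png',cv2.resize(im[180:360,300:500],None,fx=3.3,fy=3.3))
go(dk(-15,-18,46),90+9.65,23);
```

```text
tcp [ 0.4623 -0.1488  0.1493] F [ 1.3 -0.6  0.7] w 0.036 t 5.6167
shift units [ 6.63  9.41 -2.84]
turn units [ 0.12 -5.69  4.14]
```

View pics/s2.png

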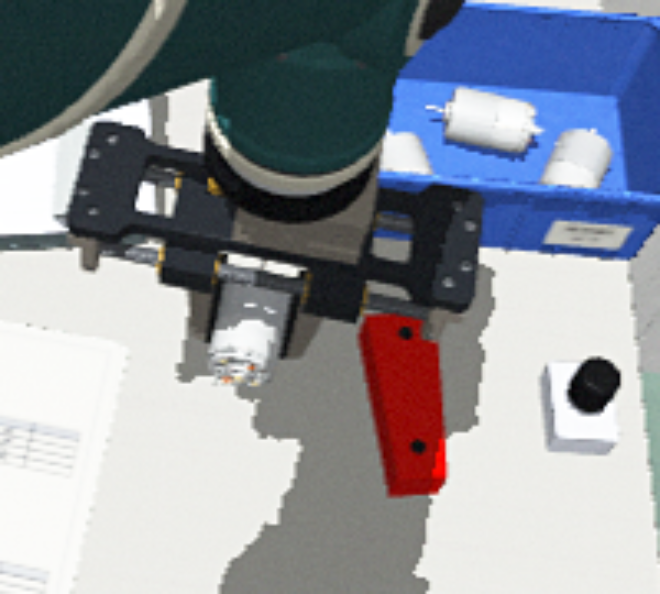

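servo_tool(motion=[[[0,0.55,0.78,0.1,0.01,-0.475,0.345],[0,0.55,0.78,0.1,0.01,-0.475,0.345],[0,0.55,0.78,0,0.01,-0.475,0.345],[0,0.55,0.78,0,0.01,-0.475,0.345],[0,0.55,0.78,0,0.01,-0.475,0.345],[0,0.55,0.78,0,0.01,-0.475,0.345],[0,0.55,0.78,0,0.01,-0.475,0.345],[0,0.55,0.78,0,0.01,-0.475,0.345],[0,0.55,0.78,0,0.01,-0.475,0.345],[0,0.55,0.78,0,0.01,-0.475,0.345],[0,0.55,0.78,0,0.01,-0.475,0.345],[0,0.55,0.78,0,0.01,-0.475,0.345]]])

```text
time: 6.62
tool_pos: [0.5922, 0.0398, 0.1484]
orientation: [-0.233, 2.736, 0.046]
contact_force: [0.8, -0.4, -1.6]
width: 0.036
```

servo_tool(motion=[[[0,0,0,-0.6,0,0,0],[0,0,0,-0.6,0,0,0],[0,0,0,-0.6,0,0,0],[0,0,0,-0.6,0,0,0],[0,0,0,0,0,0,0],[0,0,0,0,0,0,0]]])

```text
time: 7.12
tool_pos: [0.5915, 0.0388, 0.1]
orientation: [-0.231, 2.739, 0.046]
contact_force: [1.3, 0.2, -1.9]
width: 0.0362
```

Run:
```python
from h import *
im,d=env.grab_frame('top');cv2.imwrite('pics/t3.png',cv2.resize(im[150:250,205:345],None,fx=5.5,fy=5.5))
im,d=env.grab_frame('side');cv2.imwrite('pics/s3.png',cv2.resize(im[150:275,190:360],None,fx=4.6,fy=4.6))
go(dk(-15,-18,8),90+9.65,23)
```

```text
tcp [0.5927 0.0389 0.1015] F [ 0.2 -0.5 -1.2] w 0.0361 t 7.2167
shift units [ 0.84  0.15 -2.2 ]
turn units [ 0.02 -0.06 -0.  ]
```

View pics/s3.png

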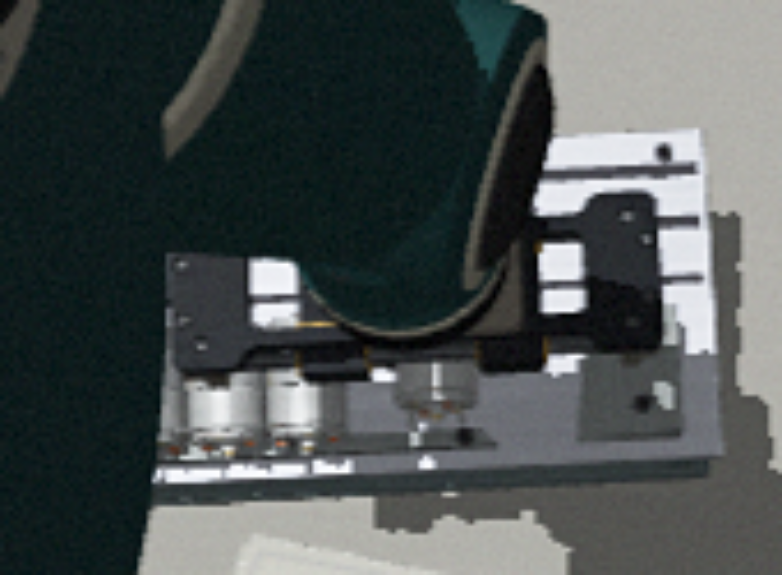

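View pics/t3.png

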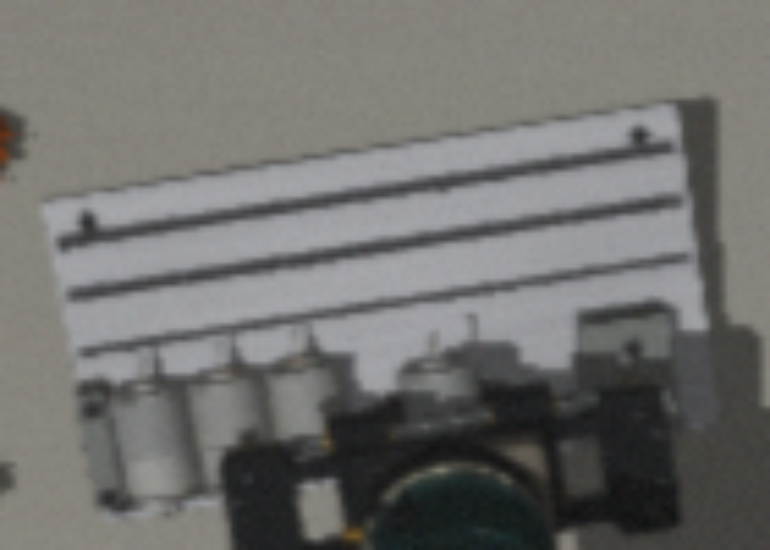

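servo_tool(motion=[[[0,0.15,0.02,-0.36,0,-0.01,0],[0,0.15,0.02,-0.36,0,-0.01,0],[0,0.15,0.02,-0.36,0,-0.01,0],[0,0.15,0.02,-0.36,0,-0.01,0],[0,0.15,0.02,-0.36,0,-0.01,0],[0,0.15,0.02,-0.36,0,-0.01,0],[0,0,0,0,0,0,0],[0,0,0,0,0,0,0]]])

```text
time: 7.88
tool_pos: [0.6103, 0.0414, 0.0572]
orientation: [-0.231, 2.733, 0.045]
contact_force: [-0.2, -0.3, -1.7]
width: 0.036
```

Run:
```python
from h import *
go(dk(-15,-18,5.3),90+9.65,23)
```

```text
tcp [0.6103 0.0414 0.0572] F [-0.2 -0.3 -1.7] w 0.036 t 7.8833
shift units [ 0.01  0.04 -0.11]
turn units [ 0.02 -0.03 -0.  ]
```

servo_tool(motion=[[[0,0.02,0,-0.046,0,0,0],[0,0.02,0,-0.046,0,0,0],[0,0.02,0,-0.046,0,0,0],[0,0,0,0,0,0,0]]])

```text
time: 8.22
tool_pos: [0.6119, 0.0414, 0.0559]
orientation: [-0.231, 2.731, 0.045]
contact_force: [-1.0, -0.3, 0.3]
width: 0.0362
```

servo_tool(motion=[[[0,0.02,0,-0.046,0,0,0],[0,-0.045,-0.008,-0.02,0,0,0],[0,-0.045,-0.008,-0.02,0,0,0],[0,0,0,0,0,0,0]]])

```text
time: 8.55
tool_pos: [0.612, 0.0414, 0.0557]
orientation: [-0.231, 2.728, 0.045]
contact_force: [-3.0, -0.4, 9.2]
width: 0.0362
```

Run:
```python
from h import *
go(dk(-15,-18,5.3),90+9.65,23)
im,d=env.grab_frame('side');cv2.imwrite('pics/s4.png',cv2.resize(im[150:275,190:360],None,fx=4.6,fy=4.6))
```

```text
tcp [0.612  0.0414 0.0557] F [-3.  -0.4  9.2] w 0.0362 t 8.55
shift units [-0.07  0.03 -0.03]
turn units [ 0.01  0.05 -0.  ]
```

View pics/s4.png

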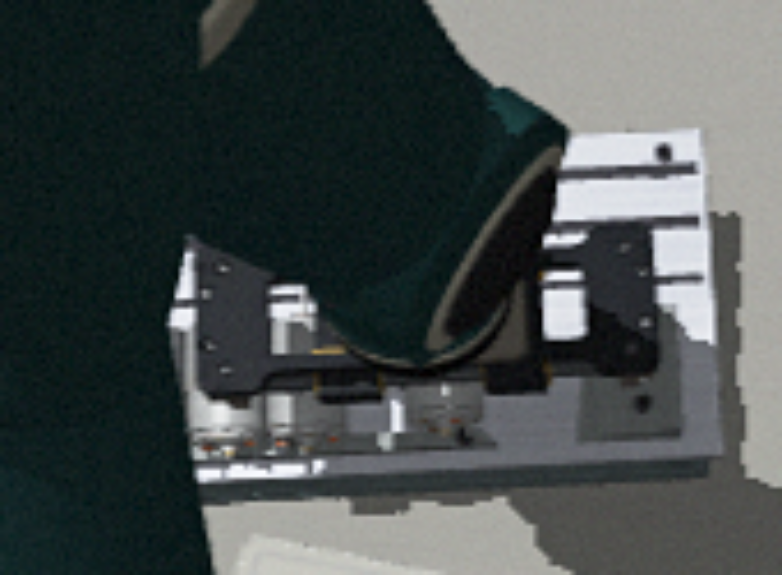

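servo_tool(motion=[[[0.48,0,0,0,0,0,0],[0.48,0,0,0,0,0,0],[0.48,0,0,0,0,0,0],[0.48,-0.19,-0.03,0.46,0,0,0],[0.48,-0.19,-0.03,0.46,0,0,0],[0.48,-0.38,-0.065,0.92,0,0,0],[0.48,-0.38,-0.065,0.92,0,0,0],[0.48,-0.38,-0.065,0.92,0,0,0],[0.48,-0.38,-0.065,0.92,0,0,0]]])

```text
time: 9.35
tool_pos: [0.5715, 0.0345, 0.1466]
orientation: [-0.231, 2.733, 0.046]
contact_force: [-0.1, 0.1, 0.5]
width: 0.0442
```

Run:
```python
from h import *
go([.498,-.3645,.14],.8-0)
im,d=env.grab_frame('side');cv2.imwrite('pics/s5.png',cv2.resize(im[150:275,190:360],None,fx=4.6,fy=4.6))
im,d=env.grab_frame('top');cv2.imwrite('pics/t5.png',cv2.resize(im[150:250,205:345],None,fx=5.5,fy=5.5))
```

```text
tcp [0.5715 0.0345 0.1466] F [-0.1  0.1  0.5] w 0.0442 t 9.35
shift units [ -3.67 -19.95  -0.33]
turn units [  4.17   4.99 -24.35]
```

View pics/s5.png

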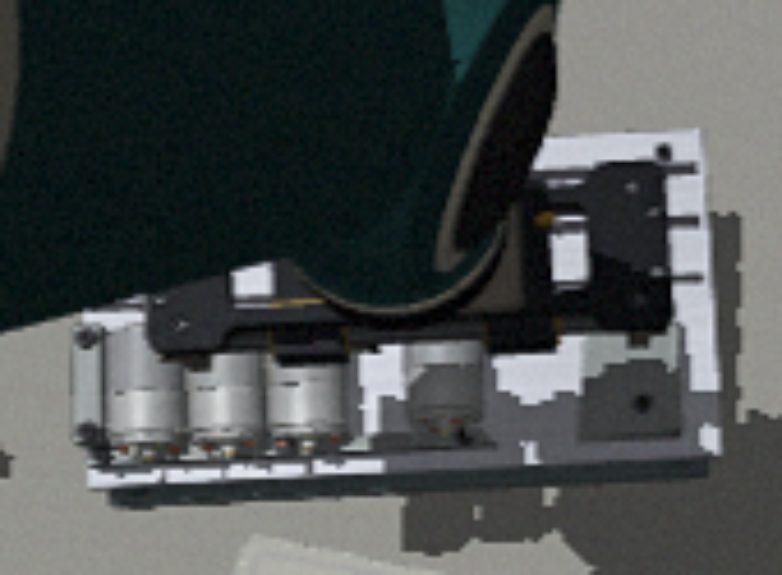

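View pics/t5.png

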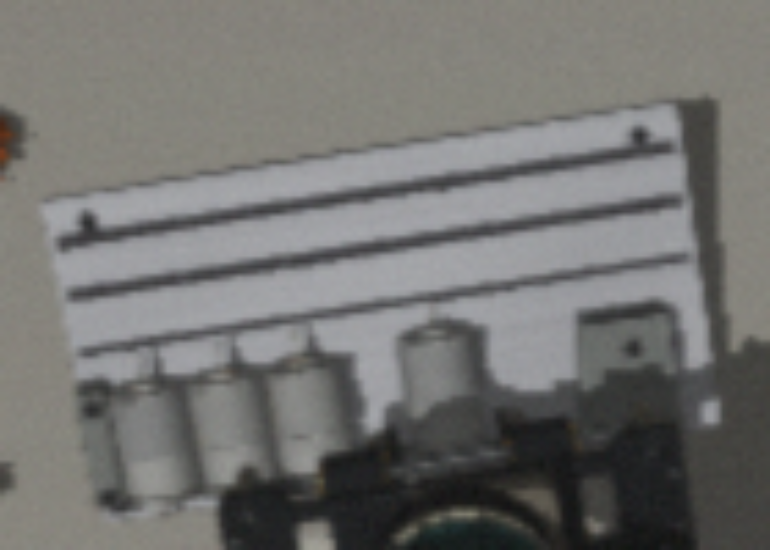

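servo_tool(motion=[[[0.8,-0.15,-0.8,0,0.167,0.2,-0.974],[0.8,-0.15,-0.8,0,0.167,0.2,-0.974],[0.8,-0.15,-0.8,0,0.167,0.2,-0.974],[0.8,-0.15,-0.8,0,0.167,0.2,-0.974],[0.8,-0.15,-0.8,0,0.167,0.2,-0.974],[0.8,-0.15,-0.8,0,0.167,0.2,-0.974],[0.8,-0.15,-0.8,0,0.167,0.2,-0.974],[0.8,-0.15,-0.8,0,0.167,0.2,-0.974],[0.8,-0.15,-0.8,0,0.167,0.2,-0.974],[0.8,-0.15,-0.8,0,0.167,0.2,-0.974],[0.8,-0.15,-0.8,0,0.167,0.2,-0.974],[0.8,-0.15,-0.8,0,0.167,0.2,-0.974]]])

```text
time: 10.45
tool_pos: [0.5359, -0.1576, 0.1451]
orientation: [0.961, 2.753, 0.027]
contact_force: [-0.4, 0.3, 0.1]
width: 0.0735
```

servo_tool(motion=[[[0.8,-0.15,-0.8,0,0.167,0.2,-0.974],[0.8,-0.15,-0.8,0,0.167,0.2,-0.974],[0.8,-0.15,-0.8,0,0.167,0.2,-0.974],[0.8,-0.15,-0.8,0,0.167,0.2,-0.974],[0.8,-0.15,-0.8,0,0.167,0.2,-0.974],[0.8,-0.15,-0.8,0,0.167,0.2,-0.974],[0.8,-0.15,-0.8,0,0.167,0.2,-0.974],[0.8,-0.15,-0.8,0,0.167,0.2,-0.974],[0.8,-0.15,-0.8,0,0.167,0.2,-0.974],[0.8,-0.15,-0.8,0,0.167,0.2,-0.974],[0.8,-0.15,-0.8,0,0.167,0.2,-0.974],[0.8,-0.15,-0.8,0,0.167,0.2,-0.974]]])

```text
time: 11.45
tool_pos: [0.5001, -0.3495, 0.1448]
orientation: [2.121, 2.296, 0.002]
contact_force: [0.4, 0.1, 0.6]
width: 0.0736
```

Run:
```python
from h import *
go([.498,-.3645,.03],.8)
```

```text
tcp [ 0.5001 -0.3495  0.1448] F [0.4 0.1 0.6] w 0.0736 t 11.45
shift units [-0.11 -0.75 -5.74]
turn units [ 0.14  0.17 -0.94]
```

servo_tool(motion=[[[0.8,-0.11,-0.75,0,0.14,0.17,-0.94],[0.8,0,0,-0.8,0,0,0],[0.8,0,0,-0.8,0,0,0],[0.8,0,0,-0.8,0,0,0],[0.8,0,0,-0.8,0,0,0],[0.8,0,0,-0.8,0,0,0],[0.8,0,0,-0.8,0,0,0],[0.8,0,0,-0.5,0,0,0],[0.8,0,0,-0.3,0,0,0],[0.8,0,0,0,0,0,0],[0.8,0,0,0,0,0,0]]])

```text
time: 12.37
tool_pos: [0.4981, -0.3644, 0.0337]
orientation: [2.201, 2.238, -0.0]
contact_force: [0.3, 0.1, 0.1]
width: 0.0734
```

Run:
```python
from h import *
go([.498,-.3645,.03],.8)
im,d=env.grab_frame('side');cv2.imwrite('pics/s6.png',cv2.resize(im[230:350,380:540],None,fx=4.6,fy=4.6))
```

```text
tcp [ 0.4981 -0.3644  0.0337] F [0.3 0.1 0.1] w 0.0734 t 12.3667
shift units [-0.01 -0.   -0.18]
turn units [ 0.03  0.02 -0.04]
```

View pics/s6.png

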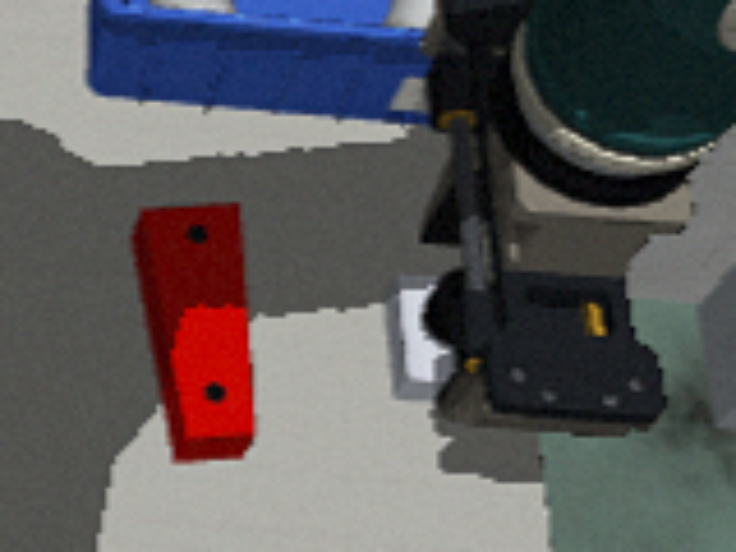

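servo_tool(motion=[[[0.8,0,0,-0.15,0,0,0],[0,0,0,0,0,0,0],[0,0,0,0,0,0,0],[0,0,0,0,0,0,0],[0,0,0,0,0,0,0],[0,0,0,0,0,0,0],[0,0,0,0,0,0,0],[0,0,0,0,0,0,0],[0,0,0,0,0,0,0],[0,0,0,0,0,0,0]]], newtons=35)

```text
time: 13.25
tool_pos: [0.4982, -0.3642, 0.0306]
orientation: [2.201, 2.238, 0.0]
contact_force: [0.4, 0.3, -0.1]
width: 0.0248
```

servo_tool(motion=[[[0,0,0,0,0,0,0],[0,0,0,1,0,0,0],[0,0,0,1,0,0,0],[0,0,0,1,0,0,0],[0,0,0,1,0,0,0],[0,0,0,1,0,0,0],[0,0,0,1,0,0,0],[0,0,0,0,0,0,0]]])

```text
time: 13.92
tool_pos: [0.4994, -0.3658, 0.154]
orientation: [2.198, 2.234, 0.002]
contact_force: [-0.2, -0.8, -1.2]
width: 0.0251
```

Run:
```python
from h import *
go(dk(-13,-61,80),9.65,23)
im,d=env.grab_frame('side');cv2.imwrite('pics/s7.png',cv2.resize(im[210:350,360:540],None,fx=4.,fy=4.))
im,d=env.grab_frame('top');cv2.imwrite('pics/t7.png',cv2.resize(im[210:310,350:480],None,fx=5.5,fy=5.5))
```

```text
tcp [ 0.4994 -0.3658  0.154 ] F [-0.2 -0.8 -1.2] w 0.0251 t 13.9167
shift units [ 4.57 18.05 -1.47]
turn units [ 0.59 -5.64  2.16]
```

View pics/s7.png

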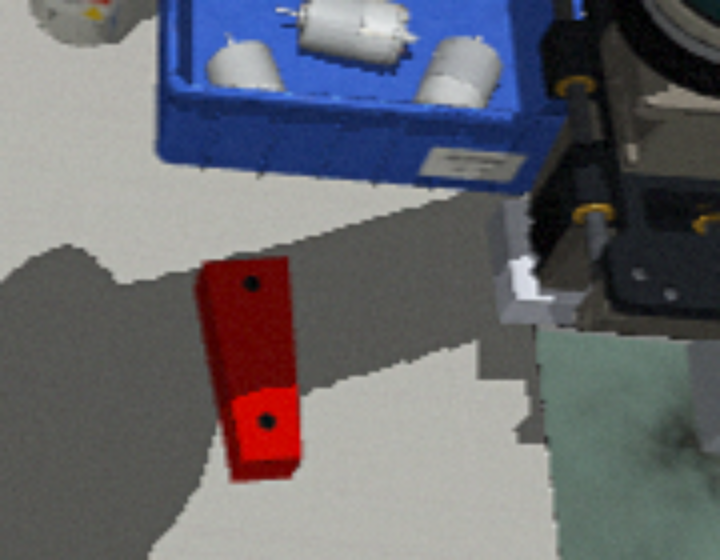

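View pics/t7.png

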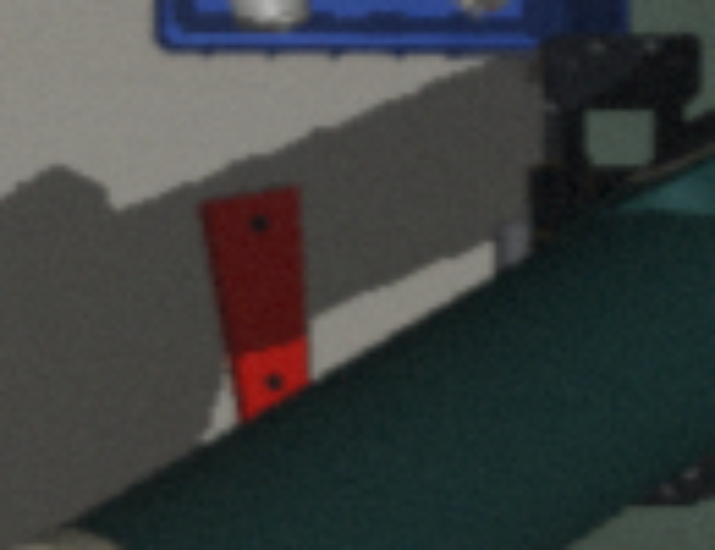

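servo_tool(motion=[[[0,0.2,0.9,0.1,0.03,-0.28,0.108],[0,0.2,0.9,0.1,0.03,-0.28,0.108],[0,0.2,0.9,0,0.03,-0.28,0.108],[0,0.2,0.9,0,0.03,-0.28,0.108],[0,0.2,0.9,0,0.03,-0.28,0.108],[0,0.2,0.9,0,0.03,-0.28,0.108],[0,0.2,0.9,0,0.03,-0.28,0.108],[0,0.2,0.9,0,0.03,-0.28,0.108],[0,0.2,0.9,0,0.03,-0.28,0.108],[0,0.2,0.9,0,0.03,-0.28,0.108],[0,0.2,0.9,0,0.03,-0.28,0.108],[0,0.2,0.9,0,0.03,-0.28,0.108]]])

```text
time: 15.02
tool_pos: [0.545, -0.1468, 0.1529]
orientation: [1.99, 2.217, 0.271]
contact_force: [0.1, -0.3, -1.1]
width: 0.0254
```

servo_tool(motion=[[[0,0.27,0.9,0,0.03,-0.28,0.108],[0,0.27,0.9,0,0.03,-0.28,0.108],[0,0.27,0.9,0,0.03,-0.28,0.108],[0,0.27,0.9,0,0.03,-0.28,0.108],[0,0.27,0.9,0,0.03,-0.28,0.108],[0,0.27,0.9,0,0.03,-0.28,0.108],[0,0.27,0.9,0,0.03,-0.28,0.108],[0,0.27,0.9,0,0.03,-0.28,0.108],[0,0,0,0,0,0,0],[0,0,0,0,0,0,0]]])

```text
time: 15.85
tool_pos: [0.5881, -0.0035, 0.1531]
orientation: [1.842, 2.188, 0.437]
contact_force: [-0.4, -0.4, -1.3]
width: 0.0251
```

Run:
```python
from h import *
go(dk(-13,-61,60),9.65,23)
im,d=env.grab_frame('side');cv2.imwrite('pics/s8.png',cv2.resize(im[150:275,230:400],None,fx=4.6,fy=4.6))
```

```text
tcp [ 0.5881 -0.0035  0.1531] F [-0.4 -0.4 -1.3] w 0.0251 t 15.85
shift units [ 0.52 -0.01 -2.35]
turn units [-0.03 -0.15 -0.05]
```

View pics/s8.png

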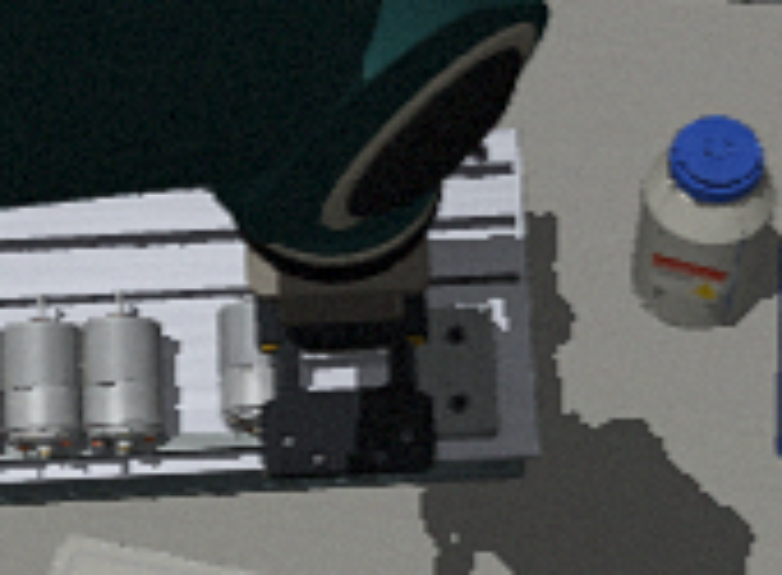

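servo_tool(motion=[[[0,0.105,0.007,-0.37,0,-0.017,-0.005],[0,0.105,0.007,-0.37,0,-0.017,-0.005],[0,0.105,0.007,-0.37,0,-0.017,-0.005],[0,0.105,0.007,-0.37,0,-0.017,-0.005],[0,0.105,0.007,-0.37,0,-0.017,-0.005],[0,0.105,0.007,-0.37,0,-0.017,-0.005],[0,0.105,0.007,-0.37,0,-0.017,-0.005],[0,0.105,0.007,-0.37,0,-0.017,-0.005],[0,0.105,0.007,-0.37,0,-0.017,-0.005],[0,0,0,0,0,0,0]]])

```text
time: 16.73
tool_pos: [0.6077, -0.0028, 0.0868]
orientation: [1.842, 2.176, 0.448]
contact_force: [1.4, 4.1, -2.9]
width: 0.0251
```

Run:
```python
from h import *
go(dk(-13,-61,33),9.65,23)
im,d=env.grab_frame('side');cv2.imwrite('pics/s9.png',cv2.resize(im[150:275,210:380],None,fx=4.6,fy=4.6))
im,d=env.grab_frame('top');cv2.imwrite('pics/t9.png',cv2.resize(im[150:250,205:345],None,fx=5.5,fy=5.5))
```

```text
tcp [ 0.6077 -0.0028  0.0868] F [ 1.4  4.1 -2.9] w 0.0251 t 16.7333
shift units [ 0.06  0.05 -0.28]
turn units [-0.06  0.01  0.03]
```

View pics/s9.png

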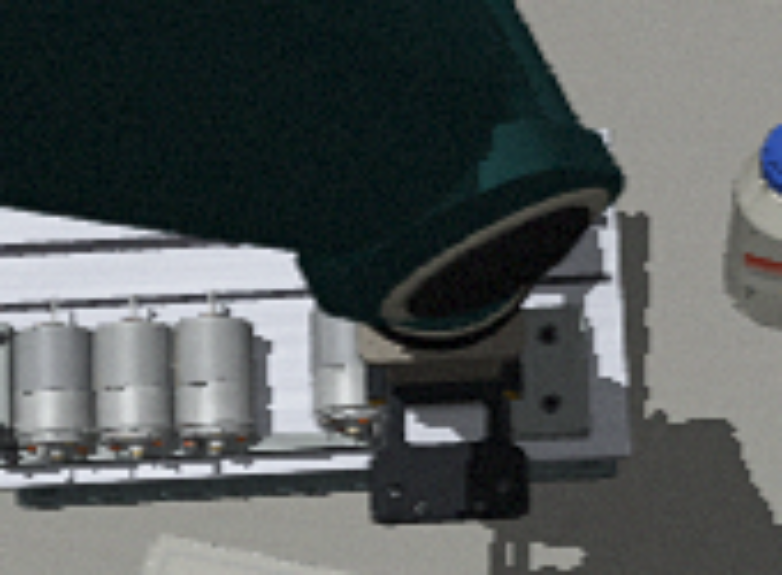

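View pics/t9.png

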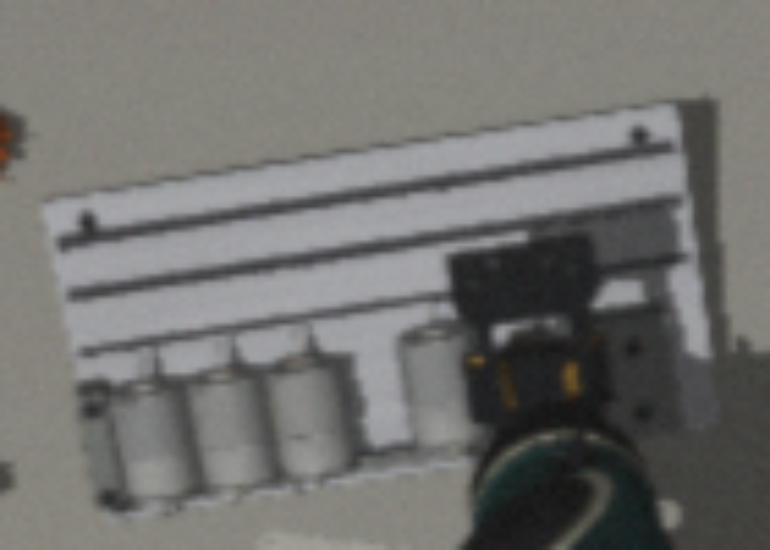

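servo_tool(motion=[[[0,-0.03,0.15,0,0,0,0],[0,-0.0,0.0,0,0,0,0]]])

```text
time: 17.0
tool_pos: [0.6075, -0.001, 0.0882]
orientation: [1.84, 2.172, 0.446]
contact_force: [-0.1, 0.5, -0.6]
width: 0.0249
```

servo_tool(motion=[[[0,0.04,0.03,-0.1,0,0,0],[0,0.04,0.01,-0.1,0,0,0],[0,0.04,0.01,-0.1,0,0,0],[0,0,0,0,0,0,0],[0,0,0,0,0,0,0]]])

```text
time: 17.42
tool_pos: [0.61, 0.0008, 0.0818]
orientation: [1.84, 2.174, 0.448]
contact_force: [0.3, -0.1, -1.8]
width: 0.0251
```

```bash
cat >> h.py <<'E'
def dkt():
    s=env.get_state();p=np.array(s['tool_pos']);print('deck tcp mm',(DECK[1].T@(p-DECK[0])*1000).round(1),'deckF',(DECK[1].T@np.array(s['contact_force'])).round(1),'w',s['width'],'t',s['time'])
E
python3 - <<'E'
from h import *
dkt();go(dk(-13,-58,31),9.65,23)
E
```

```text
deck tcp mm [-11.4 -58.6  32.9] deckF [-0.5 -0.1 -1.7] w 0.025145558319805132 t 17.4167
tcp [0.61   0.0008 0.0818] F [ 0.3 -0.1 -1.8] w 0.0251 t 17.4167
shift units [-0.04  0.03 -0.12]
turn units [-0.03  0.04  0.03]
```

servo_tool(motion=[[[0,-0.021,0.123,0,0,0,0],[0,-0.021,0.123,0,0,0,0],[0,-0.021,0.123,0,0,0,0],[0,-0.021,0.123,0,0,0,0],[0,-0.021,0.123,0,0,0,0],[0,-0.021,0.123,0,0,0,0],[0,-0.021,0.123,0,0,0,0],[0,-0.021,0.123,0,0,0,0],[0,0,0,0,0,0,0]]])

```text
time: 18.17
tool_pos: [0.6065, 0.0216, 0.082]
orientation: [1.839, 2.175, 0.449]
contact_force: [1.1, -0.3, -1.7]
width: 0.0251
```

Run:
```python
from h import *
dkt()
im,d=env.grab_frame('side');cv2.imwrite('pics/s10.png',cv2.resize(im[150:275,210:380],None,fx=4.6,fy=4.6))
```

```text
deck tcp mm [-11.3 -37.5  33. ] deckF [ 0.3 -0.5 -1.9] w 0.02511995113007793 t 18.1667
```

View pics/s10.png

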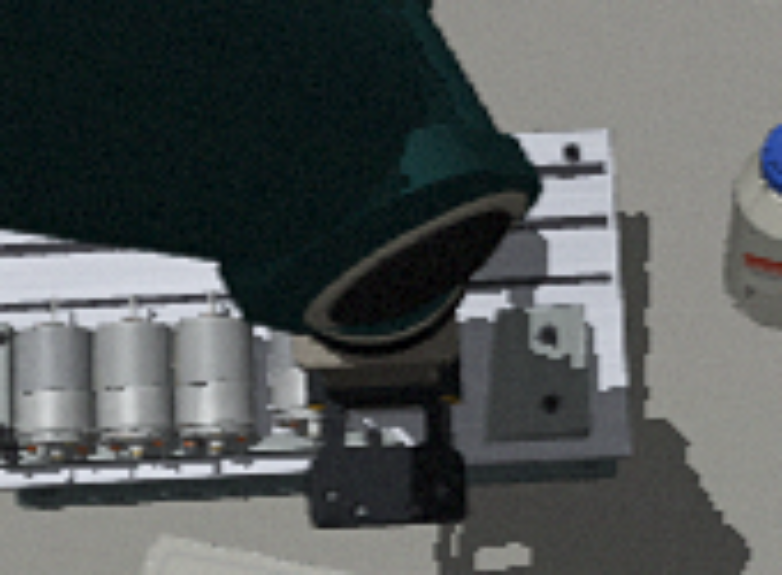

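Motor d is rolling with the packer and there is still a gap to c. I'll continue in small steps and watch the force.

servo_tool(motion=[[[0,-0.017,0.1,0,0,0,0],[0,-0.017,0.1,0,0,0,0],[0,0,0,0,0,0,0]]])

```text
time: 18.47
tool_pos: [0.6058, 0.0252, 0.0819]
orientation: [1.839, 2.175, 0.448]
contact_force: [0.1, 0.3, -0.3]
width: 0.0254
```

servo_tool(motion=[[[0,-0.009,0.05,0,0,0,0],[0,-0.009,0.05,0,0,0,0],[0,0,0,0,0,0,0]]])

```text
time: 18.72
tool_pos: [0.6056, 0.027, 0.082]
orientation: [1.839, 2.174, 0.448]
contact_force: [0.7, 0.3, -1.2]
width: 0.0247
```

Run:
```python
from h import *
dkt()
```

```text
deck tcp mm [-11.3 -32.   33.1] deckF [ 0.2  0.1 -1.4] w 0.024699814866183778 t 18.7167
```

servo_tool(motion=[[[0,-0.009,0.05,0,0,0,0],[0,-0.009,0.05,0,0,0,0],[0,0,0,0,0,0,0]]])

```text
time: 18.97
tool_pos: [0.6052, 0.029, 0.082]
orientation: [1.839, 2.174, 0.448]
contact_force: [0.1, -0.5, -1.4]
width: 0.0249
```

Run:
```python
from h import *
dkt()
im,d=env.grab_frame('side');cv2.imwrite('pics/s11.png',cv2.resize(im[150:275,210:380],None,fx=4.6,fy=4.6))
```

```text
deck tcp mm [-11.4 -30.   33.1] deckF [-0.5 -0.5 -1.3] w 0.024892738307291738 t 18.9667
```

View pics/s11.png

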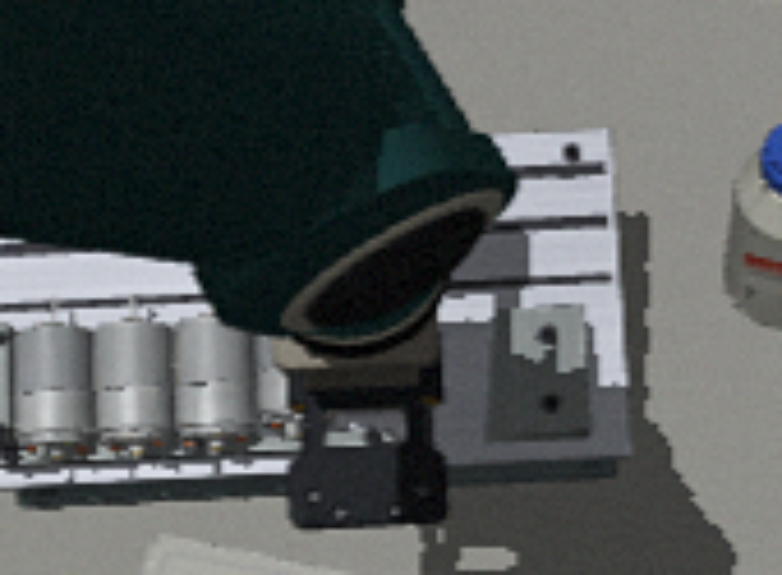

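servo_tool(motion=[[[0,-0.009,0.05,0,0,0,0],[0,-0.009,0.05,0,0,0,0],[0,0,0,0,0,0,0]]])

```text
time: 19.27
tool_pos: [0.6049, 0.0309, 0.082]
orientation: [1.839, 2.174, 0.448]
contact_force: [-0.7, 0.3, -1.5]
width: 0.0254
```

servo_tool(motion=[[[0,-0.009,0.05,0,0,0,0],[0,0,0,0,0,0,0]]])

```text
time: 19.43
tool_pos: [0.6048, 0.0316, 0.0821]
orientation: [1.839, 2.173, 0.448]
contact_force: [-0.6, -0.6, -0.8]
width: 0.0248
```

Run:
```python
from h import *
dkt()
```

```text
deck tcp mm [-11.3 -27.4  33.1] deckF [-0.9 -0.5 -0.5] w 0.024796630970684515 t 19.4333
```

servo_tool(motion=[[[0,-0.009,0.05,0,0,0,0],[0,0,0,0,0,0,0],[0,0,0,0,0,0,0]]])

```text
time: 19.68
tool_pos: [0.6047, 0.032, 0.0821]
orientation: [1.839, 2.173, 0.447]
contact_force: [-0.7, -2.4, -1.1]
width: 0.025
```

servo_tool(motion=[[[0,-0.009,0.05,0,0,0,0],[0,0,0,0,0,0,0],[0,0,0,0,0,0,0]]])

```text
time: 19.93
tool_pos: [0.6046, 0.0324, 0.0822]
orientation: [1.84, 2.172, 0.447]
contact_force: [-0.6, -5.6, -0.3]
width: 0.0251
```

Run:
```python
from h import *
dkt()
im,d=env.grab_frame('side');cv2.imwrite('pics/s12.png',cv2.resize(im[200:270,210:310],None,fx=8,fy=8))
im,d=env.grab_frame('top');cv2.imwrite('pics/t12.png',cv2.resize(im[150:250,205:345],None,fx=5.5,fy=5.5))
```

```text
deck tcp mm [-11.3 -26.5  33.2] deckF [-1.5 -5.5  0.3] w 0.025115966981185164 t 19.9333
```

View pics/s12.png

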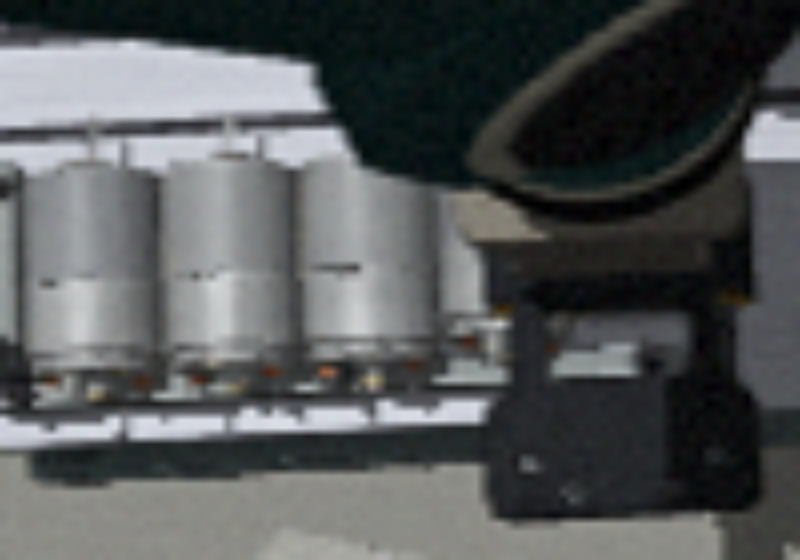

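View pics/t12.png

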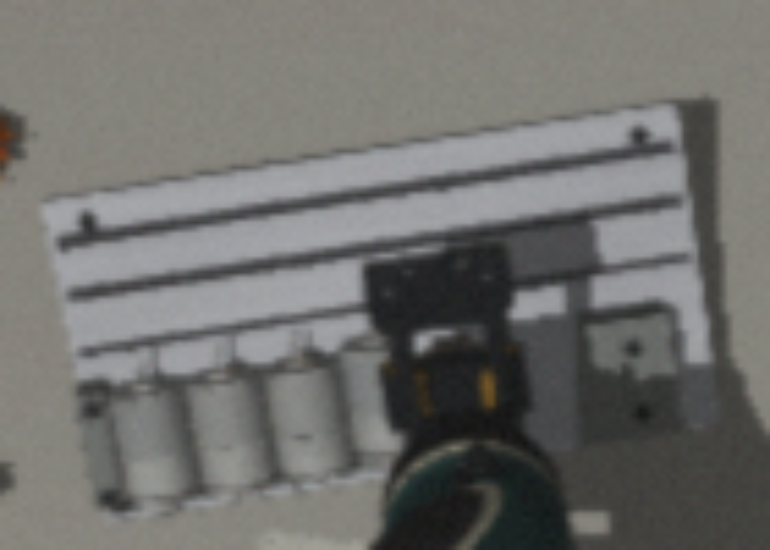

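servo_tool(motion=[[[0,-0.045,-0.008,-0.02,0,0,0],[0,-0.045,-0.008,-0.02,0,0,0],[0,-0.045,-0.008,-0.02,0,0,0],[0,-0.045,-0.008,-0.02,0,0,0],[0,-0.045,-0.008,-0.02,0,0,0],[0,0,0,0,0,0,0]]])

```text
time: 20.53
tool_pos: [0.6013, 0.0319, 0.0809]
orientation: [1.839, 2.17, 0.449]
contact_force: [2.8, -4.8, -0.3]
width: 0.0249
```

Run:
```python
from h import *
dkt()
im,d=env.grab_frame('side');cv2.imwrite('pics/s13.png',cv2.resize(im[200:270,210:310],None,fx=8,fy=8))
```

```text
deck tcp mm [-14.9 -26.5  33.4] deckF [ 1.7 -5.2 -1. ] w 0.02490033806299783 t 20.5333
```

View pics/s13.png

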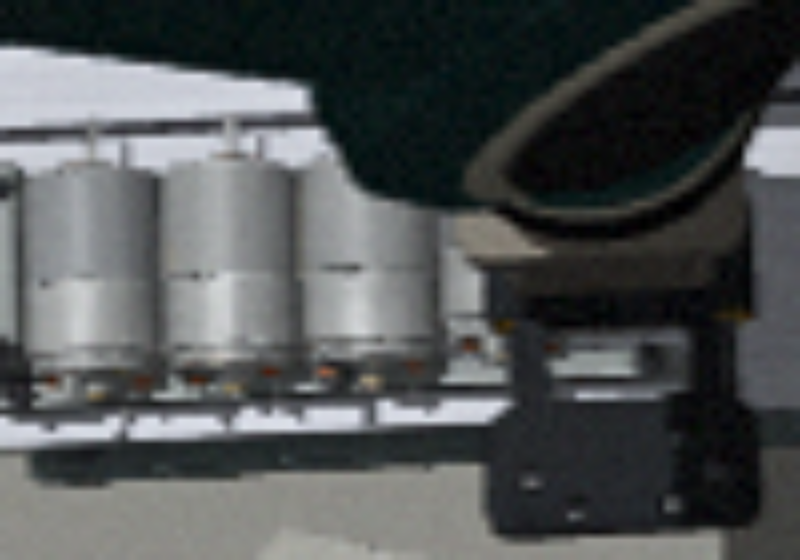

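servo_tool(motion=[[[0,0.02,0.003,-0.046,0,0,0],[0,0.02,0.003,-0.046,0,0,0],[0,0.01,0.002,-0.023,0,0,0],[0,0,0,0,0,0,0]]])

```text
time: 20.92
tool_pos: [0.6018, 0.0316, 0.0787]
orientation: [1.84, 2.169, 0.449]
contact_force: [-1.2, -7.0, 5.9]
width: 0.025
```

Run:
```python
from h import *
dkt()
```

```text
deck tcp mm [-15.4 -26.9  31.1] deckF [ 0.1 -6.7  6.3] w 0.025029662246743755 t 20.9167
```

servo_tool(motion=[[[0.7,0,0,0,0,0,0],[0.7,0,0,0,0,0,0],[0.7,0,0,0,0,0,0],[0.7,0,0,0,0,0,0],[0.7,-0.19,-0.03,0.46,0,0,0],[0.7,-0.38,-0.065,0.92,0,0,0],[0.7,-0.38,-0.065,0.92,0,0,0],[0.7,-0.38,-0.065,0.92,0,0,0],[0.7,-0.38,-0.065,0.92,0,0,0]]])

```text
time: 21.67
tool_pos: [0.5659, 0.0278, 0.1609]
orientation: [1.84, 2.176, 0.448]
contact_force: [-1.0, 0.9, 0.9]
width: 0.0642
```

Run:
```python
from h import *
dkt(); wy=.158; c=np.cos(wy);s_=np.sin(wy)
lx=.033; g=np.array([.4886+c*lx+s_*.002,-.2569+s_*lx-c*.002,.14]); print(g)
go(g,-90+9.05-4,0)
im,d=env.grab_frame('side');cv2.imwrite('pics/s14.png',cv2.resize(im[160:270,200:360],None,fx=5,fy=5))
im,d=env.grab_frame('top');cv2.imwrite('pics/t14.png',cv2.resize(im[150:250,205:345],None,fx=5.5,fy=5.5))
```

```text
deck tcp mm [-16.4 -24.6 120.9] deckF [-0.4  1.1  1.2] w 0.06424266067728993 t 21.6667
[ 0.52150364 -0.25368275  0.14      ]
tcp [0.5659 0.0278 0.1609] F [-1.   0.9  0.9] w 0.0642 t 21.6667
shift units [ -2.22 -14.07  -1.04]
turn units [  3.93   5.16 -23.27]
```

View pics/s14.png

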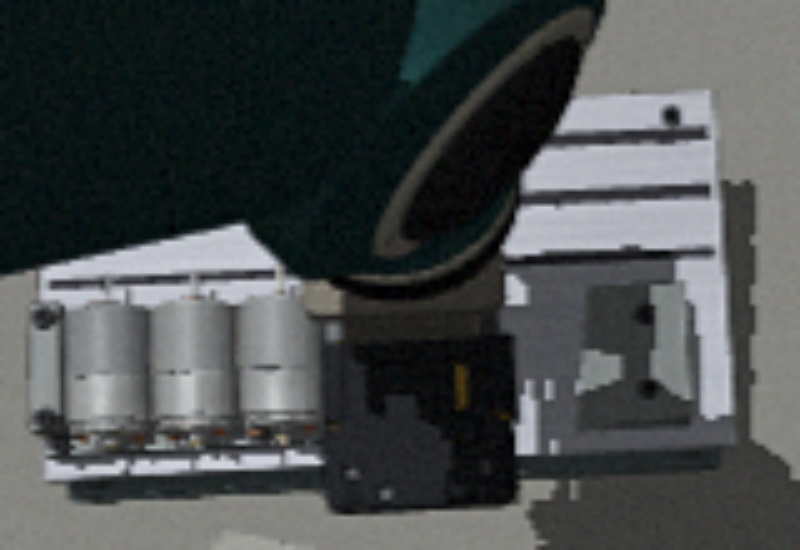

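View pics/t14.png

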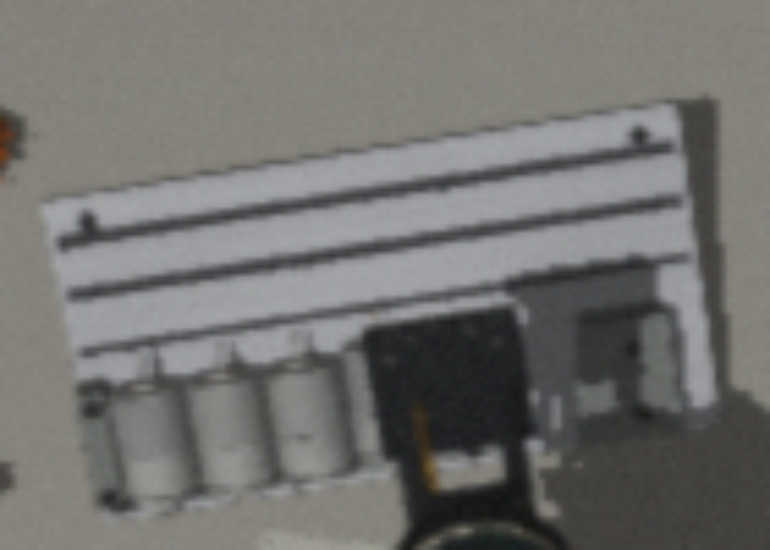

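servo_tool(motion=[[[0.9,-0.09,-0.586,0,0.164,0.215,-0.97],[0.9,-0.09,-0.586,0,0.164,0.215,-0.97],[0.9,-0.09,-0.586,0,0.164,0.215,-0.97],[0.9,-0.09,-0.586,0,0.164,0.215,-0.97],[0.9,-0.09,-0.586,0,0.164,0.215,-0.97],[0.9,-0.09,-0.586,0,0.164,0.215,-0.97],[0.9,-0.09,-0.586,0,0.164,0.215,-0.97],[0.9,-0.09,-0.586,0,0.164,0.215,-0.97],[0.9,-0.09,-0.586,0,0.164,0.215,-0.97],[0.9,-0.09,-0.586,0,0.164,0.215,-0.97],[0.9,-0.09,-0.586,0,0.164,0.215,-0.97],[0.9,-0.09,-0.586,0,0.164,0.215,-0.97]]])

```text
time: 22.77
tool_pos: [0.545, -0.1129, 0.1594]
orientation: [2.692, 1.303, 0.252]
contact_force: [-0.2, -0.8, -0.1]
width: 0.0827
```

servo_tool(motion=[[[0.9,-0.09,-0.586,-0.1,0.164,0.215,-0.97],[0.9,-0.09,-0.586,-0.1,0.164,0.215,-0.97],[0.9,-0.09,-0.586,-0.1,0.164,0.215,-0.97],[0.9,-0.09,-0.586,-0.1,0.164,0.215,-0.97],[0.9,-0.09,-0.586,-0.1,0.164,0.215,-0.97],[0.9,-0.09,-0.586,-0.1,0.164,0.215,-0.97],[0.9,-0.09,-0.586,-0.1,0.164,0.215,-0.97],[0.9,-0.09,-0.586,-0.1,0.164,0.215,-0.97],[0.9,-0.09,-0.586,-0.1,0.164,0.215,-0.97],[0.9,-0.09,-0.586,-0.1,0.164,0.215,-0.97],[0.9,-0.09,-0.586,0,0.164,0.215,-0.97],[0.9,-0.09,-0.586,0,0.164,0.215,-0.97]]])

```text
time: 23.77
tool_pos: [0.5236, -0.2537, 0.1386]
orientation: [-3.137, -0.134, 0.004]
contact_force: [0.8, -0.3, 0.5]
width: 0.0825
```

Run:
```python
from h import *
g=[.5215,-.2537,.006]
go(g,-90+9.05-4,0); print(env.get_state()['q'].round(2))
im,d=env.grab_frame('side');cv2.imwrite('pics/s15.png',cv2.resize(im[170:350,210:480],None,fx=2.9,fy=2.9));cv2.imwrite('pics/s15f.png',cv2.resize(im[190:265,200:355],None,fx=5,fy=5))
im,d=env.grab_frame('top');cv2.imwrite('pics/t15.png',cv2.resize(im[150:250,205:345],None,fx=5.5,fy=5.5))
```

```text
tcp [ 0.5236 -0.2537  0.1386] F [ 0.8 -0.3  0.5] w 0.0825 t 23.7667
shift units [-0.11 -0.   -6.63]
turn units [-0.02 -0.04  0.04]
[-0.45  0.8   1.25  1.89 -0.85  1.13 -0.35]
```

View pics/s15.png

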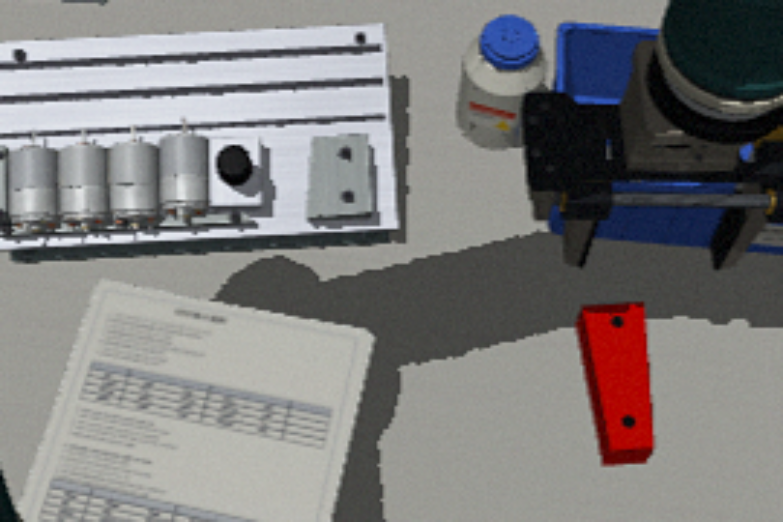

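View pics/s15f.png

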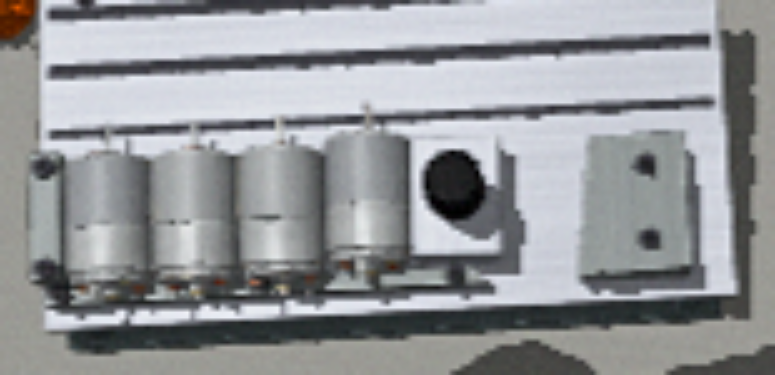

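View pics/t15.png

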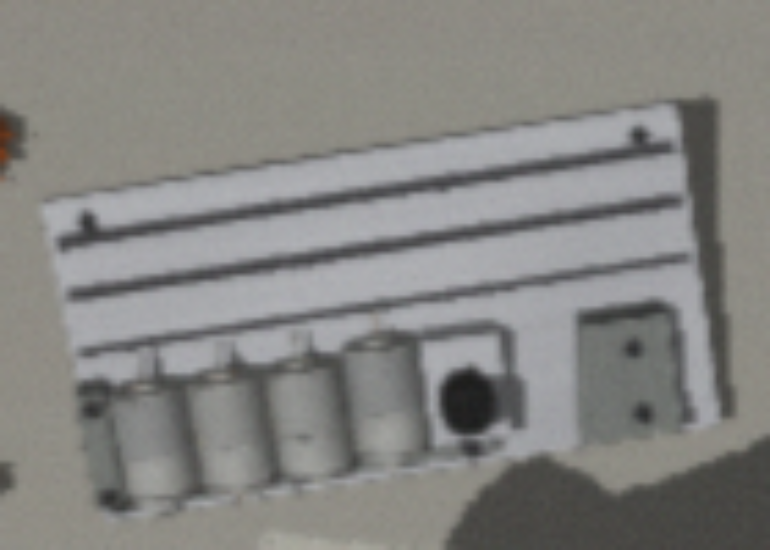

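Run:
```python
from h import *
o,M=DECK
def ondeck(n,u,v,zz):
    K,e,C=ci(n);r=C@np.linalg.inv(K)@np.array([u,v,1.]);nn=M[:,2]
    t=(zz/1000-nn@(e-o))/(nn@r);return (M.T@(e+t*r-o)*1000).round(1)
f=lambda a,s,of:[((a[0]+.5)/s-.5)+of[0],((a[1]+.5)/s-.5)+of[1]]
for nm,a,z in [('knob',(455,185),52),('pk TR',(498,138),26),('pk BR',(500,252),26),('blk TL',(588,137),27),('blk BL',(581,278),27),('stopface top',(62,160),20),('d endtop',(367,135),28),('c endtop',(280,150),28),('a endtop',(107,158),28)]:
    print(nm,ondeck('side',*f(a,5,(200,190)),z))
for nm,a,z in [('knob',(469,400),52),('pk TR',(500,327),26),('pk BR',(513,430),26),('blk TL',(577,315),27),('blk BL',(580,442),27),('d endtop',(380,340),28),('c endtop',(303,362),28),('a endtop',(152,383),28)]:
    print(nm,ondeck('top',*f(a,5.5,(205,150)),z))
```

```text
knob [-17.7 -30.1  52. ]
pk TR [  6.7 -48.4  26. ]
pk BR [-42.5 -46.7  26. ]
blk TL [  4.7 -86.7  27. ]
blk BL [-55.7 -80.2  27. ]
stopface top [  8.7 138.   20. ]
d endtop [10.6  7.1 28. ]
c endtop [ 6.2 44.2 28. ]
a endtop [  6.8 117.3  28. ]
knob [-15.6 -32.5  52. ]
pk TR [  9.3 -52.2  26. ]
pk BR [-41.5 -50.5  26. ]
blk TL [  9.4 -88.5  27. ]
blk BL [-52.4 -80.9  27. ]
d endtop [12.9  4.  28. ]
c endtop [ 8.4 41.  28. ]
a endtop [ 10.  111.7  28. ]
```

servo_tool(motion=[[[0.9,-0.1,0,-0.73,0,0,0.02],[0.9,0,0,-0.73,0,0,0],[0.9,0,0,-0.73,0,0,0],[0.9,0,0,-0.73,0,0,0],[0.9,0,0,-0.73,0,0,0],[0.9,0,0,-0.73,0,0,0],[0.9,0,0,-0.73,0,0,0],[0.9,0,0,-0.73,0,0,0],[0.9,0,0,-0.73,0,0,0],[0.9,0,0,0,0,0,0]]], newtons=30)

```text
time: 24.7
tool_pos: [0.52, -0.253, 0.0061]
orientation: [-3.138, -0.139, 0.007]
contact_force: [-1.3, 0.8, -0.8]
width: 0.0828
```

servo_tool(motion=[[[0,0,0,0,0,0,0],[0,0,0,0,0,0,0],[0,0,0,0,0,0,0],[0,0,0,0,0,0,0],[0,0,0,0,0,0,0],[0,0,0,0,0,0,0],[0,0,0,0,0,0,0],[0,0,0,0,0,0,0]]])

```text
time: 25.37
tool_pos: [0.5217, -0.254, 0.0095]
orientation: [3.137, 0.139, 0.0]
contact_force: [0.5, 1.3, 2.4]
width: 0.0429
```

Run:
```python
from h import *
g=[.5215,-.2537,.006]
go(g,-90+9.05-4,0)
im,d=env.grab_frame('side');cv2.imwrite('pics/s16.png',cv2.resize(im[230:350,360:480],None,fx=5,fy=5))
```

```text
tcp [ 0.5217 -0.254   0.0095] F [0.5 1.3 2.4] w 0.0429 t 25.3667
shift units [-0.01  0.02 -0.18]
turn units [ 0.02  0.   -0.01]
```

View pics/s16.png

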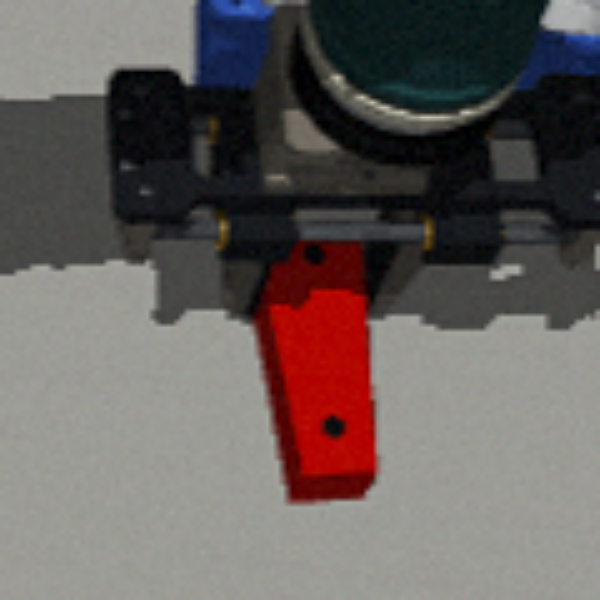

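servo_tool(motion=[[[0,0,0,0,0,0,0],[0,0,0,0,0,0,0],[0,0,0,0.5,0,0,0],[0,0,0,1,0,0,0],[0,0,0,1,0,0,0],[0,0,0,1,0,0,0],[0,0,0,1,0,0,0],[0,0,0,1,0,0,0],[0,0,0,1,0,0,0],[0,0,0,1,0,0,0],[0,0,0,0,0,0,0]]], newtons=50)

```text
time: 26.33
tool_pos: [0.5226, -0.2553, 0.1626]
orientation: [3.135, 0.138, 0.006]
contact_force: [0.2, -2.0, -0.9]
width: 0.0428
```

Run:
```python
from h import *
go(dk(68,-71,60),-90+9.65-4,23)
im,d=env.grab_frame('side');cv2.imwrite('pics/s17.png',cv2.resize(im[200:350,360:480],None,fx=4,fy=4))
```

```text
tcp [ 0.5226 -0.2553  0.1626] F [ 0.2 -2.  -0.9] w 0.0428 t 26.3333
shift units [ 7.56 12.72 -1.24]
turn units [ 0.98 -5.62  0.16]
```

View pics/s17.png

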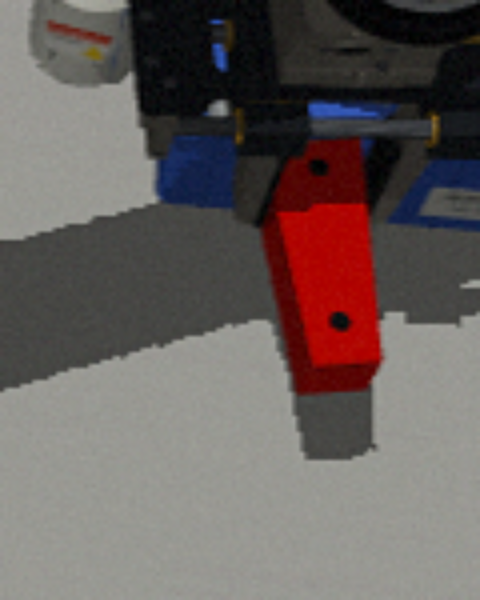

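servo_tool(motion=[[[0,0.2,0.79,0.4,0.061,-0.351,0.01],[0,0.2,0.79,0.4,0.061,-0.351,0.01],[0,0.2,0.79,0.4,0.061,-0.351,0.01],[0,0.3,0.79,0.4,0.061,-0.351,0.01],[0,0.3,0.79,0,0.061,-0.351,0.01],[0,0.5,0.79,0,0.061,-0.351,0.01],[0,0.6,0.79,0,0.061,-0.351,0.01],[0,0.6,0.79,0,0.061,-0.351,0.01],[0,0.6,0.79,0,0.061,-0.351,0.01],[0,0.6,0.79,0,0.061,-0.351,0.01],[0,0.6,0.79,0,0.061,-0.351,0.01],[0,0.6,0.79,0,0.061,-0.351,0.01]]])

```text
time: 27.38
tool_pos: [0.627, -0.0632, 0.1896]
orientation: [-3.067, -0.149, -0.455]
contact_force: [1.1, -0.4, -1.1]
width: 0.0427
```

servo_tool(motion=[[[0,0.56,0.79,0,0.061,-0.351,0.01],[0,0.56,0.79,0,0.061,-0.351,0.01],[0,0.56,0.79,0,0.061,-0.351,0.01],[0,0.56,0.79,0,0.061,-0.351,0.01],[0,0,0,-0.4,0,0,0],[0,0,0,-0.4,0,0,0],[0,0,0,-0.4,0,0,0],[0,0,0,-0.4,0,0,0],[0,0,0,0,0,0,0],[0,0,0,0,0,0,0]]])

```text
time: 28.22
tool_pos: [0.6717, -0.0024, 0.1585]
orientation: [-3.029, -0.148, -0.604]
contact_force: [0.5, -0.7, -0.3]
width: 0.0424
```

Run:
```python
from h import *
dkt();go(dk(68,-71,45),-90+9.65-4,23); print(env.get_state()['q'].round(2))
im,d=env.grab_frame('side');cv2.imwrite('pics/s18.png',cv2.resize(im[150:275,220:390],None,fx=4.6,fy=4.6))
im,d=env.grab_frame('top');cv2.imwrite('pics/t18.png',cv2.resize(im[150:250,225:365],None,fx=5.5,fy=5.5))
```

```text
deck tcp mm [ 74.  -72.1  79.9] deckF [ 0.2 -0.8 -0.5] w 0.04242660018722491 t 28.2167
tcp [ 0.6717 -0.0024  0.1585] F [ 0.5 -0.7 -0.3] w 0.0424 t 28.2167
shift units [ 0.39  0.12 -1.73]
turn units [-0.02 -0.08  0.  ]
[-0.88  0.71  1.21  1.98 -1.2   0.82 -0.51]
```

View pics/s18.png

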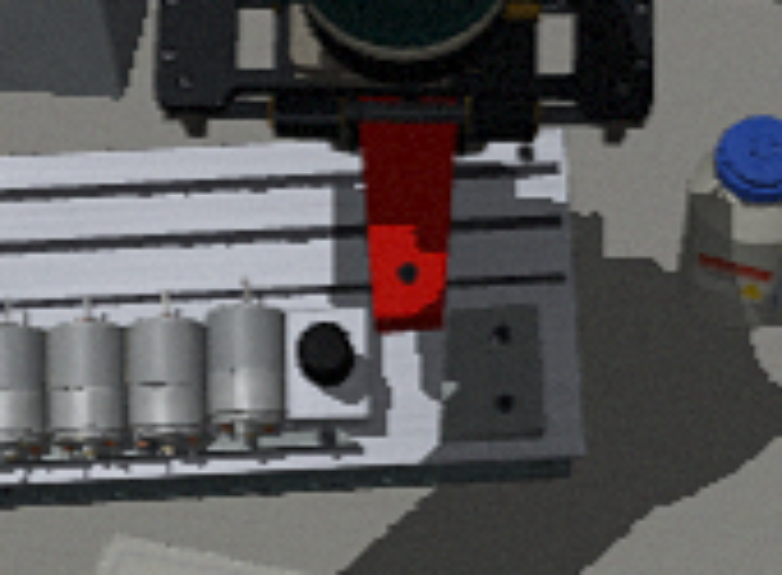

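View pics/t18.png

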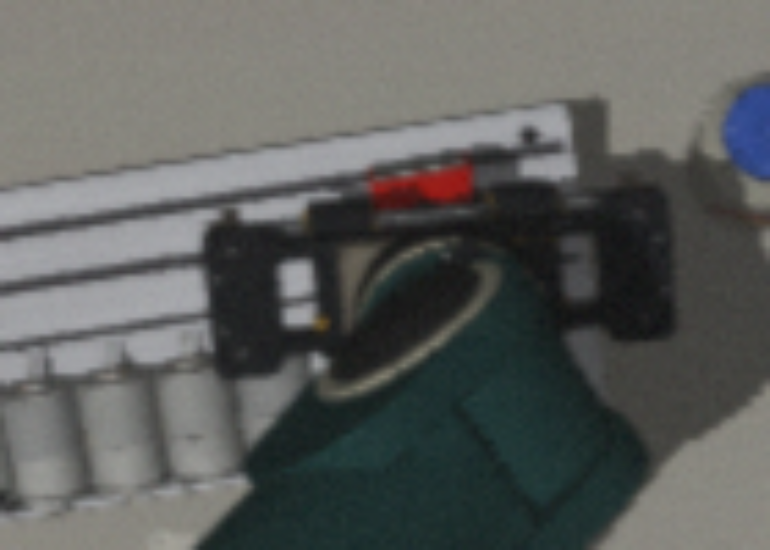

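```bash
cat >> h.py <<'E'
def ondeck(n,u,v,zz):
    o,M=DECK
    K,e,C=ci(n);r=C@np.linalg.inv(K)@np.array([u,v,1.]);nn=M[:,2]
    t=(zz/1000-nn@(e-o))/(nn@r);return (M.T@(e+t*r-o)*1000).round(1)
ff=lambda a,s,of:[((a[0]+.5)/s-.5)+of[0],((a[1]+.5)/s-.5)+of[1]]
E
python3 - <<'E'
from h import *
im=cv2.imread('pics/s18.png');cv2.imwrite('pics/s18z.png',cv2.resize(im[80:460,250:600],None,fx=1.5,fy=1.5))
for a in [(374,320),(442,315),(363,125),(456,125)]: print(ondeck('side',*ff(a,4.6,(220,150)),102))
for a in [(371,308),(369,418),(448,310),(442,436)]: print(ondeck('side',*ff(a,4.6,(220,150)),26))
E
```

```text
[-13.6 -52.8 102. ]
[-13.  -81.8 102. ]
[ 72.4 -52.6 102. ]
[ 70.3 -92.7 102. ]
[  7.9 -50.7  26. ]
[-43.6 -47.1  26. ]
[  5.  -86.3  26. ]
[-53.8 -80.1  26. ]
```

View pics/s18z.png

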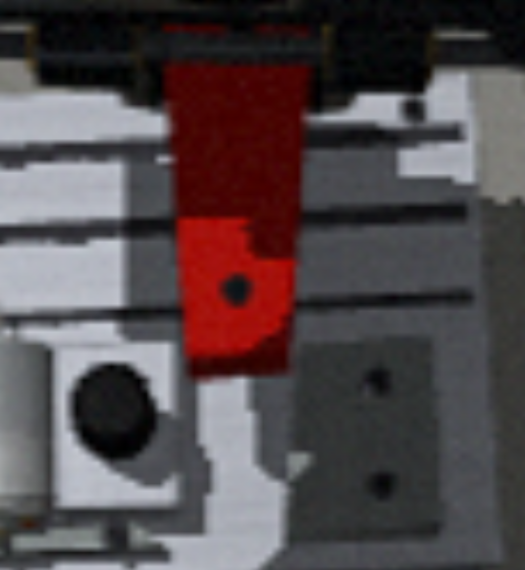

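servo_tool(motion=[[[0,0.124,0.021,-0.297,0,-0.008,0],[0,0.124,0.021,-0.297,0,-0.008,0],[0,0.124,0.021,-0.297,0,-0.008,0],[0,0.124,0.021,-0.297,0,-0.008,0],[0,0.124,0.021,-0.297,0,-0.008,0],[0,0.124,0.021,-0.297,0,-0.008,0],[0,0.124,0.021,-0.297,0,-0.008,0],[0,0.124,0.021,-0.297,0,-0.008,0],[0,0.124,0.021,-0.297,0,-0.008,0],[0,0,0,0,0,0,0],[0,0,0,0,0,0,0]]])

```text
time: 29.23
tool_pos: [0.6945, 0.0024, 0.1054]
orientation: [-3.027, -0.151, -0.612]
contact_force: [-0.1, -0.4, -1.3]
width: 0.0426
```

Run:
```python
from h import *
dkt();go(dk(74,-72,12),-90+9.65-4,23)
im,d=env.grab_frame('side');cv2.imwrite('pics/s19.png',cv2.resize(im[180:275,250:370],None,fx=6.2,fy=6.2))
```

```text
deck tcp mm [ 74.7 -71.2  21.9] deckF [-0.7 -0.4 -1.2] w 0.04258122208782091 t 29.2333
tcp [0.6945 0.0024 0.1054] F [-0.1 -0.4 -1.3] w 0.0426 t 29.2333
shift units [ 0.16 -0.01 -0.47]
turn units [-0.02  0.   -0.02]
```

View pics/s19.png

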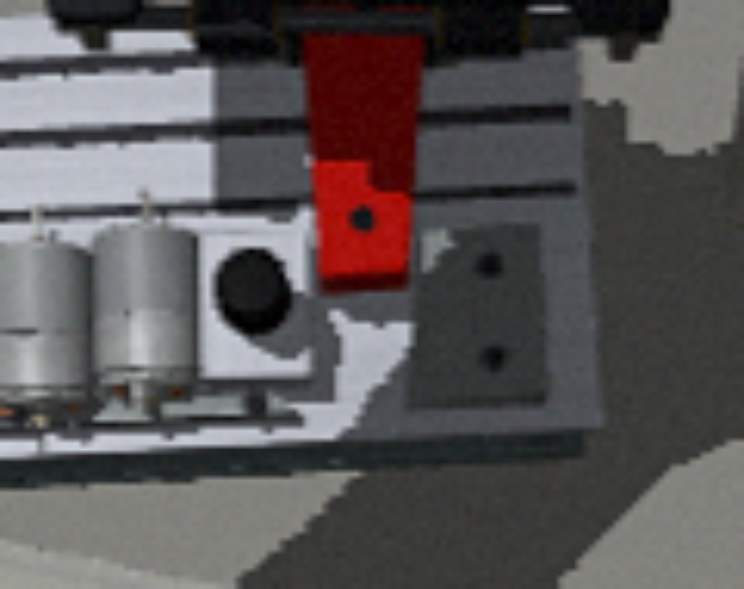

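servo_tool(motion=[[[0,0.04,0.005,-0.1,0,0,0],[0,0.04,0.005,-0.1,0,0,0],[0,0.04,0.005,-0.1,0,0,0],[0,0.04,0.005,-0.1,0,0,0],[0,0.02,0.003,-0.046,0,0,0],[0,0,0,0,0,0,0]]])

```text
time: 29.78
tool_pos: [0.6981, 0.0031, 0.0965]
orientation: [-3.027, -0.152, -0.613]
contact_force: [-0.0, -1.2, -1.5]
width: 0.0424
```

Run:
```python
from h import *
dkt()
```

```text
deck tcp mm [ 74.7 -71.1  12.3] deckF [-0.8 -1.2 -1.3] w 0.04240239119706 t 29.7833
```

servo_tool(motion=[[[0,0.02,0.003,-0.046,0,0,0],[0,0.02,0.003,-0.046,0,0,0],[0,0,0,0,0,0,0]]])

```text
time: 30.03
tool_pos: [0.699, 0.0032, 0.0948]
orientation: [-3.027, -0.152, -0.613]
contact_force: [-0.4, 0.7, -0.7]
width: 0.0423
```

servo_tool(motion=[[[0,0.02,0.003,-0.046,0,0,0],[0,0,0,0,0,0,0],[0,0,0,0,0,0,0]]])

```text
time: 30.28
tool_pos: [0.6993, 0.0032, 0.0944]
orientation: [-3.027, -0.151, -0.613]
contact_force: [-3.3, 0.7, 4.3]
width: 0.0426
```

Run:
```python
from h import *
dkt()
im,d=env.grab_frame('side');cv2.imwrite('pics/s20.png',cv2.resize(im[180:275,250:370],None,fx=6.2,fy=6.2))
```

```text
deck tcp mm [ 74.9 -71.2   9.9] deckF [-1.2  1.2  5.2] w 0.04260503813214944 t 30.2833
```

View pics/s20.png

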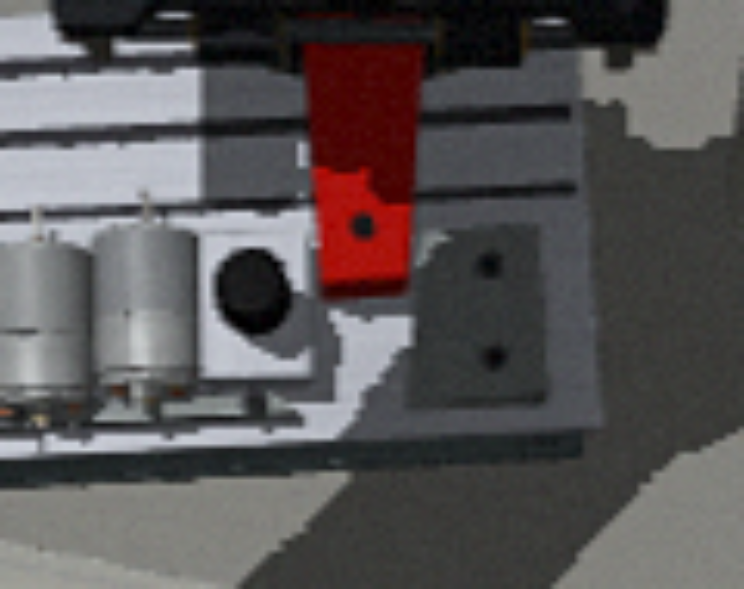

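servo_tool(motion=[[[0,-0.01,0,0.023,0,0,0],[0,-0.17,-0.029,-0.073,0,0,0],[0,-0.17,-0.029,-0.073,0,0,0],[0,-0.17,-0.029,-0.073,0,0,0],[0,-0.17,-0.029,-0.073,0,0,0],[0,-0.17,-0.029,-0.073,0,0,0],[0,-0.17,-0.029,-0.073,0,0,0],[0,-0.17,-0.029,-0.073,0,0,0],[0,0,0,0,0,0,0]]])

```text
time: 31.08
tool_pos: [0.6745, -0.0, 0.0839]
orientation: [-3.026, -0.151, -0.611]
contact_force: [-1.3, 2.7, 0.3]
width: 0.0425
```

Run:
```python
from h import *
dkt()
im,d=env.grab_frame('side');cv2.imwrite('pics/s21.png',cv2.resize(im[180:275,250:370],None,fx=6.2,fy=6.2))
```

```text
deck tcp mm [ 47.8 -70.2  10. ] deckF [-0.6  2.9  0.6] w 0.04245224301285966 t 31.0833
```

View pics/s21.png

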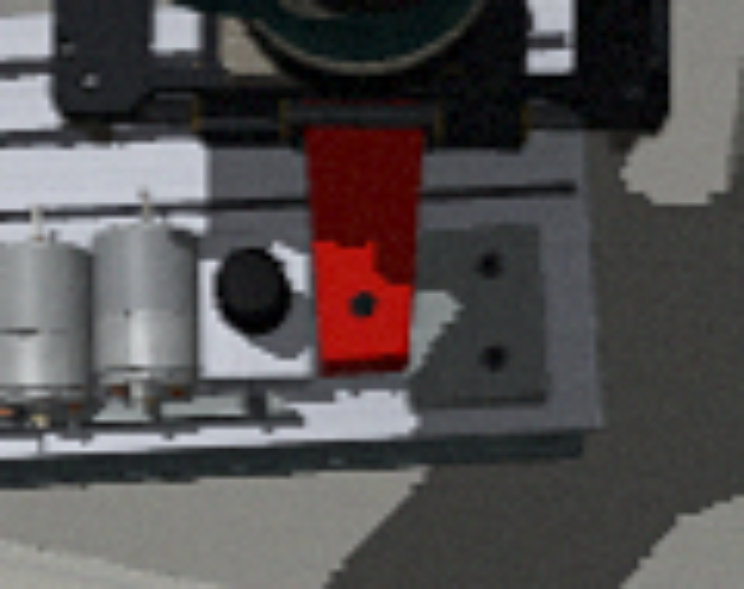

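servo_tool(motion=[[[0,-0.013,0.074,0,0,0,0],[0,-0.136,-0.01,-0.058,0,0,0],[0,-0.136,-0.01,-0.058,0,0,0],[0,-0.136,-0.01,-0.058,0,0,0],[0,-0.136,-0.01,-0.058,0,0,0],[0,0,0,0,0,0,0]]])

```text
time: 31.63
tool_pos: [0.6636, -0.0, 0.0794]
orientation: [-3.027, -0.151, -0.612]
contact_force: [-0.4, 1.1, -0.8]
width: 0.0424
```

Run:
```python
from h import *
dkt()
```

```text
deck tcp mm [ 36.1 -68.4  10. ] deckF [-0.5  1.2 -0.7] w 0.042382776165596096 t 31.6333
```

servo_tool(motion=[[[0,-0.09,0,-0.039,0,0,0],[0,-0.09,0,-0.039,0,0,0],[0,-0.09,0,-0.039,0,0,0],[0,0,0,0,0,0,0]]])

```text
time: 31.97
tool_pos: [0.6594, -0.0004, 0.0778]
orientation: [-3.027, -0.15, -0.616]
contact_force: [3.0, 0.5, 1.7]
width: 0.0422
```

Run:
```python
from h import *
dkt()
im,d=env.grab_frame('side');cv2.imwrite('pics/s22.png',cv2.resize(im[180:275,230:370],None,fx=5.5,fy=5.5))
```

```text
deck tcp mm [ 31.7 -68.1  10.3] deckF [3.5 0.  0.3] w 0.04221367244259374 t 31.9667
```

View pics/s22.png

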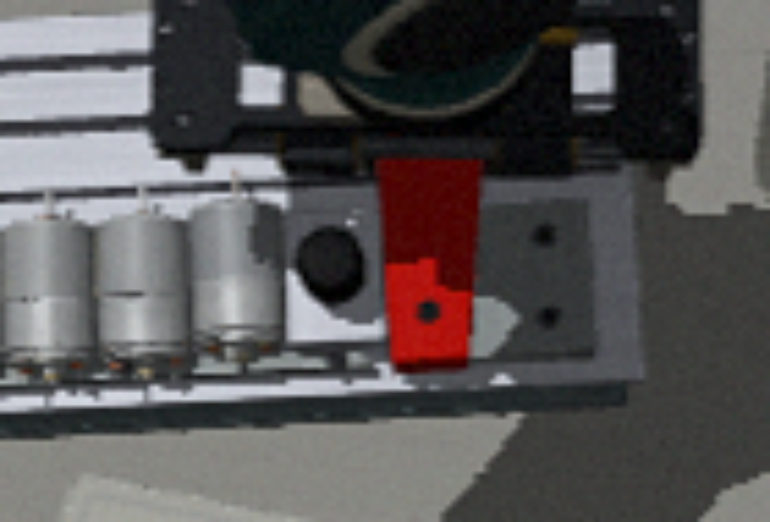

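servo_tool(motion=[[[0,-0.045,-0.008,-0.02,0,0,0],[0,-0.045,-0.008,-0.02,0,0,0],[0,-0.045,-0.008,-0.02,0,0,0],[0,0,0,0,0,0,0],[0,0,0,0,0,0,0]]])

```text
time: 32.43
tool_pos: [0.6577, -0.0008, 0.0772]
orientation: [-3.027, -0.15, -0.618]
contact_force: [5.7, 0.7, 2.2]
width: 0.0426
```

Run:
```python
from h import *
dkt()
```

```text
deck tcp mm [ 29.8 -68.1  10.3] deckF [ 6.2 -0.3 -0.2] w 0.04260032794081718 t 32.4333
```

servo_tool(motion=[[[0.7,0,0,0,0,0,0],[0.7,0,0,0,0,0,0],[0.7,0,0,0,0,0,0],[0.7,0,0,0,0,0,0],[0.7,-0.38,-0.065,0.92,0,0,0],[0.7,-0.38,-0.065,0.92,0,0,0],[0.7,-0.38,-0.065,0.92,0,0,0],[0,0.9,0.154,0.39,0,0,0],[0,0.9,0.154,0.39,0,0,0],[0,0.45,0.077,0.195,0,0,0],[0,0,0,0,0,0,0],[0,0,0,0,0,0,0]]])

```text
time: 33.43
tool_pos: [0.6776, 0.003, 0.1499]
orientation: [-3.028, -0.152, -0.611]
contact_force: [0.2, -1.2, -0.4]
width: 0.0332
```

Run:
```python
from h import *
dkt();go(dk(78,-69,9),-90+9.65,23)
im,d=env.grab_frame('side');cv2.imwrite('pics/s23.png',cv2.resize(im[150:275,220:370],None,fx=4.8,fy=4.8))
```

```text
deck tcp mm [ 76.8 -67.8  69.4] deckF [-0.1 -1.2 -0.4] w 0.033157490241434336 t 33.4333
tcp [0.6776 0.003  0.1499] F [ 0.2 -1.2 -0.4] w 0.0332 t 33.4333
shift units [ 1.23  0.15 -2.76]
turn units [-0.4  -0.08  0.89]
```

View pics/s23.png

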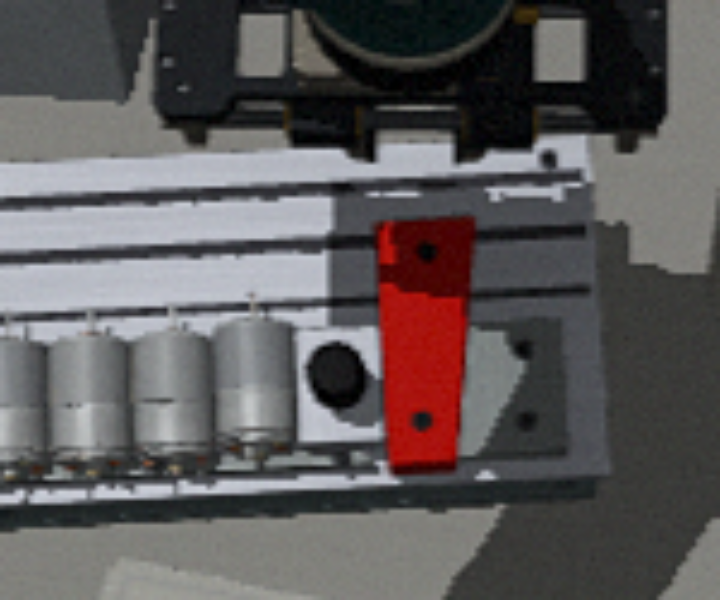

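servo_tool(motion=[[[0,0.175,0.02,-0.39,-0.057,-0.011,0.127],[0,0.175,0.02,-0.39,-0.057,-0.011,0.127],[0,0.175,0.02,-0.39,-0.057,-0.011,0.127],[0,0.175,0.02,-0.39,-0.057,-0.011,0.127],[0,0.175,0.02,-0.39,-0.057,-0.011,0.127],[0,0.175,0.02,-0.39,-0.057,-0.011,0.127],[0,0.175,0.02,-0.39,-0.057,-0.011,0.127],[0,0,0,0,0,0,0]]])

```text
time: 34.15
tool_pos: [0.7025, 0.0062, 0.0941]
orientation: [-3.035, -0.257, -0.616]
contact_force: [-1.2, 0.6, -0.3]
width: 0.0002
```

Run:
```python
from h import *
dkt();go(dk(65,-69,9),-90+9.65,23)
im,d=env.grab_frame('side');cv2.imwrite('pics/s24.png',cv2.resize(im[150:275,220:370],None,fx=4.8,fy=4.8))
```

```text
deck tcp mm [ 78.2 -68.8   8.2] deckF [-1.1  0.8  0.2] w 0.0002443812365472927 t 34.15
tcp [0.7025 0.0062 0.0941] F [-1.2  0.6 -0.3] w 0.0002 t 34.15
shift units [-0.61 -0.11 -0.22]
turn units [-0.   -0.02 -0.01]
```

View pics/s24.png

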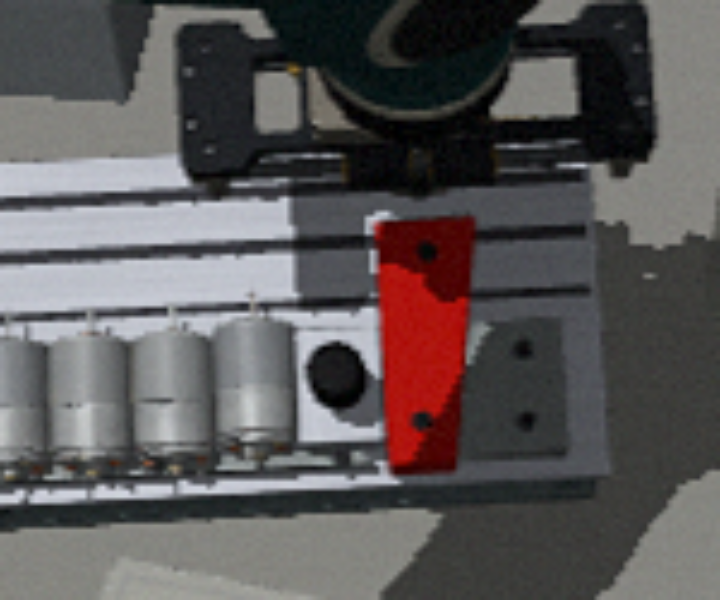

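servo_tool(motion=[[[0,-0.18,-0.031,-0.078,0,0,0],[0,-0.18,-0.031,-0.078,0,0,0],[0,-0.18,-0.031,-0.078,0,0,0],[0,0,0,0,0,0,0]]])

```text
time: 34.53
tool_pos: [0.6909, 0.0039, 0.0914]
orientation: [-3.034, -0.254, -0.618]
contact_force: [0.5, 0.3, -0.5]
width: 0.0004
```

servo_tool(motion=[[[0,-0.09,-0.015,-0.039,0,0,0],[0,-0.09,-0.015,-0.039,0,0,0],[0,0,0,0,0,0,0]]])

```text
time: 34.78
tool_pos: [0.6881, 0.0035, 0.0899]
orientation: [-3.034, -0.255, -0.619]
contact_force: [-0.6, -0.6, -0.6]
width: 0.0002
```

servo_tool(motion=[[[0,-0.09,-0.015,-0.039,0,0,0],[0,0,0,0,0,0,0]]])

```text
time: 34.95
tool_pos: [0.6864, 0.0032, 0.089]
orientation: [-3.035, -0.255, -0.619]
contact_force: [-0.1, 0.5, 0.3]
width: -0.0
```

Run:
```python
from h import *
dkt()
```

```text
deck tcp mm [ 61.1 -69.   10. ] deckF [0.1 0.5 0.3] w -1.2469231854433905e-05 t 34.95
```

servo_tool(motion=[[[0,-0.09,-0.015,-0.039,0,0,0],[0,-0.09,-0.015,-0.039,0,0,0],[0,0,0,0,0,0,0]]])

```text
time: 35.2
tool_pos: [0.6827, 0.0025, 0.0874]
orientation: [-3.035, -0.255, -0.619]
contact_force: [0.1, 0.4, -0.1]
width: 0.0006
```

servo_tool(motion=[[[0,-0.09,-0.015,-0.039,0,0,0],[0,-0.09,-0.015,-0.039,0,0,0],[0,0,0,0,0,0,0]]])

```text
time: 35.45
tool_pos: [0.6816, 0.0024, 0.0876]
orientation: [-3.033, -0.255, -0.626]
contact_force: [5.5, 1.3, 1.2]
width: 0.0003
```

Run:
```python
from h import *
dkt()
```

```text
deck tcp mm [ 56.1 -69.   10.5] deckF [ 5.7  0.4 -1.1] w 0.0003153696434954671 t 35.45
```

Contact at 5.7 N, and rising. Next I'll push further.

servo_tool(motion=[[[0,-0.09,-0.015,-0.039,0,0,0],[0,-0.09,-0.015,-0.039,0,0,0],[0,0,0,0,0,0,0]]])

```text
time: 35.7
tool_pos: [0.6805, 0.0023, 0.0877]
orientation: [-3.032, -0.255, -0.633]
contact_force: [11.3, 2.3, 2.9]
width: 0.0003
```

servo_tool(motion=[[[0,-0.09,-0.015,-0.039,0,0,0],[0,-0.09,-0.015,-0.039,0,0,0],[0,0,0,0,0,0,0]]])

```text
time: 35.95
tool_pos: [0.6795, 0.0023, 0.088]
orientation: [-3.03, -0.255, -0.64]
contact_force: [15.2, 3.1, 4.6]
width: 0.0008
```

Run:
```python
from h import *
dkt();go(dk(55,-69,9),-90+9.65,23)
```

```text
deck tcp mm [ 54.3 -68.8  11.7] deckF [16.   0.6 -1.8] w 0.0007759707945201267 t 35.95
tcp [0.6795 0.0023 0.088 ] F [15.2  3.1  4.6] w 0.0008 t 35.95
shift units [ 0.09  0.01 -0.11]
turn units [-0.02  0.21  0.01]
```

servo_tool(motion=[[[0,-0.09,-0.015,-0.039,0,0,0],[0,-0.06,-0.01,-0.03,0,0,0],[0,0,0,0,0,0,0],[0,0,0,0,0,0,0],[0,0,0,0,0,0,0],[0,0,0,0,0,0,0],[0,0,0,0,0,0,0],[0,0,0,0,0,0,0]]])

```text
time: 36.62
tool_pos: [0.6788, 0.0022, 0.0882]
orientation: [-3.029, -0.255, -0.646]
contact_force: [19.0, 4.2, 6.3]
width: 0.0005
```

Run:
```python
from h import *
dkt()
im,d=env.grab_frame('side');cv2.imwrite('pics/s25.png',cv2.resize(im[150:275,200:370],None,fx=4.6,fy=4.6))
```

```text
deck tcp mm [ 53.7 -68.7  12.1] deckF [20.3  1.  -1.8] w 0.00045539951816829174 t 36.6167
```

View pics/s25.png

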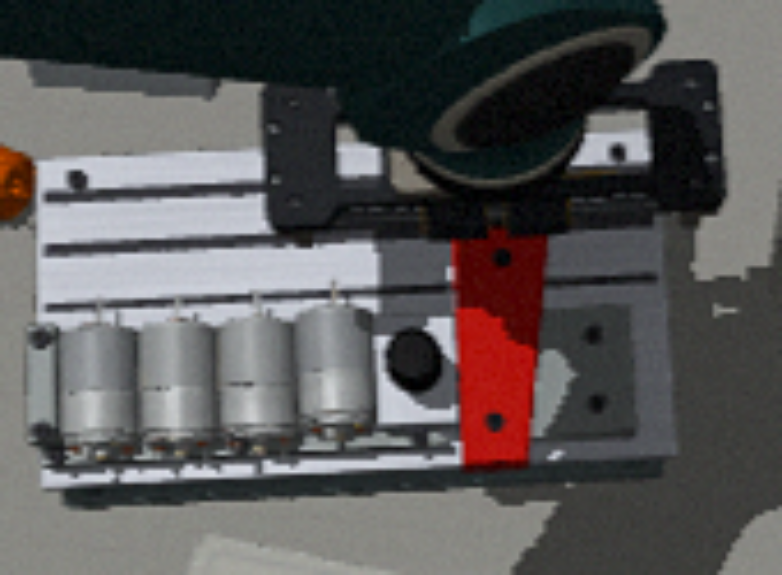

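servo_tool(motion=[[[0,0.4,0.07,0.17,0,0,0],[0,0.9,0.154,0.39,0,0,0],[0,-0.38,-0.065,0.92,0,0,0],[0,-0.38,-0.065,0.92,0,0,0],[0,-0.38,-0.065,0.92,0,0,0],[0,-0.38,-0.065,0.92,0,0,0],[0,-0.2,-0.8,0.5,0,0,0],[0,-0.2,-0.8,0.5,0,0,0],[0,-0.5,-0.8,0,0,0,0],[0,-0.5,-0.8,0,0,0,0],[0,-0.5,-0.8,0,0,0,0],[0,-0.5,-0.8,0,0,0,0]]])

```text
time: 37.67
tool_pos: [0.6156, -0.0991, 0.1861]
orientation: [-3.036, -0.253, -0.619]
contact_force: [0.5, -0.1, -0.0]
width: 0.0006
```

servo_tool(motion=[[[0,-0.4,-0.8,0,0,0,0],[0,-0.4,-0.8,0,0,0,0],[0,-0.4,-0.8,0,0,0,0],[0,-0.4,-0.8,0,0,0,0],[0,0,0,0,0,0,0]]])

```text
time: 38.08
tool_pos: [0.5824, -0.1663, 0.1865]
orientation: [-3.039, -0.244, -0.62]
contact_force: [-1.0, -1.1, -0.1]
width: 0.0005
```

Run:
```python
from h import *
dkt()
im,d=env.grab_frame('side');cv2.imwrite('pics/s26.png',cv2.resize(im[185:270,200:360],None,fx=5,fy=5,interpolation=cv2.INTER_CUBIC));np.save('sd.npy',d)
im,d=env.grab_frame('top');cv2.imwrite('pics/t26.png',cv2.resize(im[150:250,205:345],None,fx=5.5,fy=5.5,interpolation=cv2.INTER_CUBIC))
```

```text
deck tcp mm [ -21.3 -218.7  150.9] deckF [-1.1 -0.9  0.4] w 0.0005130359524498789 t 38.0833
```

View pics/s26.png

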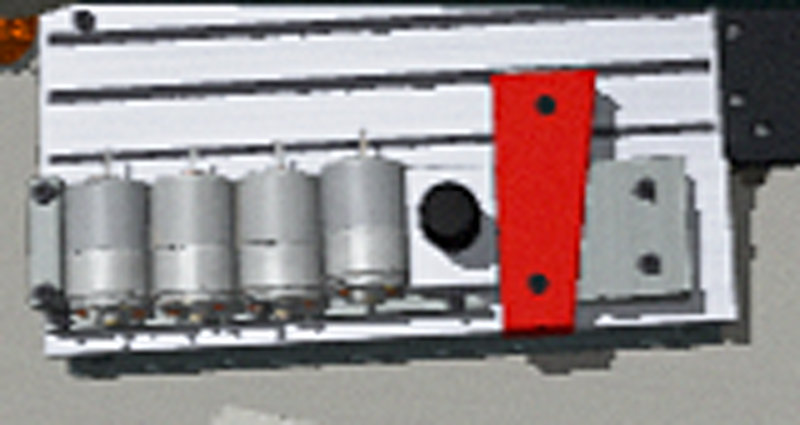

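View pics/t26.png

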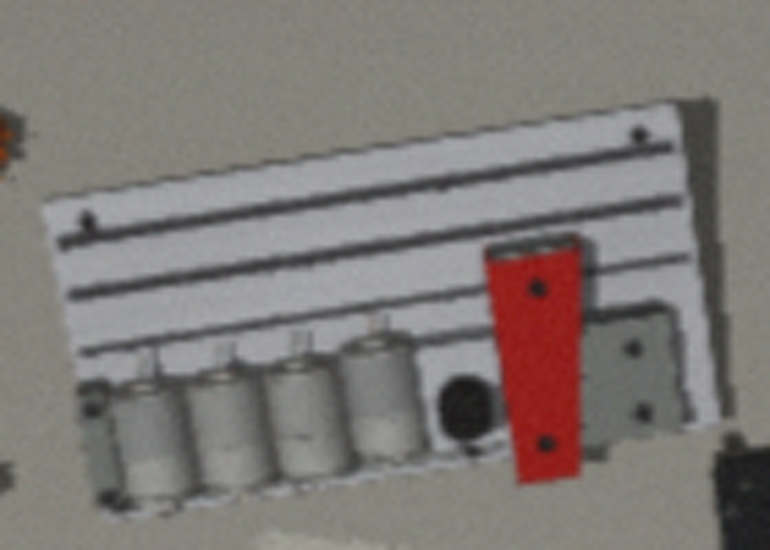

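Run:
```python
from h import *
o,M=DECK
d=np.load('sd.npy')
f=lambda a:ff(a,5,(200,185))
for nm,a,z in [('Wthick L',(492,78),32),('Wthick R',(596,72),32),('Wthin L',(505,325),32),('Wthin R',(574,325),32),('knob',(450,215),52),('d end',(363,160),28),('c end',(280,172),28),('a end',(107,180),28)]:
    print(nm,ondeck('side',*f(a),z))
P=[]
for x in(-50,-35,-20,0,15,30):
  for y in(-62,-66,-70):
    u,v=px('side',dk(x,y,32));u,v=int(round(u)),int(round(v));P.append(M.T@(w('side',u,v,d[v,u])-o)*1000)
P=np.array(P);A=np.c_[P[:,:2]-P[:,:2].mean(0),np.ones(len(P))];print('wedge top plane slopes,z',np.linalg.lstsq(A,P[:,2],rcond=None)[0])
```

```text
Wthick L [ 42.4 -47.8  32. ]
Wthick R [ 42.6 -92.2  32. ]
Wthin L [-63.9 -47.8  32. ]
Wthin R [-65.5 -76.7  32. ]
knob [-19.6 -27.9  52. ]
d end [10.7  8.8 28. ]
c end [ 7.5 44.1 28. ]
a end [  8.1 117.3  28. ]
wedge top plane slopes,z [ 3.50718496e-02 -1.86397571e-03  3.35634718e+01]
```

```bash
python3 -c "
from h import *
print(env.hand_in())"
```

```text
the job is handed in; nothing more can be done
None
```

I loaded the fourth motor, closed up the row with the packing block, drove the wedge home and handed the job in at about 38 s. The hand-in gives no verdict, and I had no direct reading of the contact forces inside the row.

- **Motor:** it lies on the deck with its terminals downhill. I placed it about 3–5 mm up the slope from the other three (deck x about -13 to -12 mm, limit -6), so it is not hard against the ledge. I left it there.
- **Packing block:** it stands behind the closed row with the knob at deck y about -28 to -31 mm, inside the allowed range. I pushed it against the row until the force reached about 6 N, then let go. While it was held, the tool position read about 5 mm further left than the pictures showed the knob. I went by the pictures.
- **Wedge:** I pushed the thick end with the closed fingers up to a steady 20 N for about half a second. Its middle is at about x = -11 mm, within the expected -6 to -14 mm. It sits flat to about 2 deg by depth, with its top about 33.5 mm above the deck.

After I backed away, both cameras showed no gaps in the row and the wedge still seated. I did not touch the bottle or the solder reel. Only the lock itself is unconfirmed: I infer it from the 20 N push and from nothing moving after release.

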